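# Closing a membrane filter holder

## Robot

A 7-joint arm with a two-finger parallel gripper is mounted at the origin on the work surface. World frame = base frame: x ahead of the robot, y to its left, z up, the work surface at z = 0. Lengths are in m, angles in rad, forces in N, time in s.
With the tool pointing down it reaches from about 0.425 to 0.95 m from the base axis. Payload 4.7 kg.
Tool frame: the origin (TCP) lies midway between the tips of the shut fingers; the grasp point (between the pads) lies 19 mm behind it; x points along the fingers, y is the direction in which the jaws open and shut, and the axes are right-handed (so a half turn about x gives the same grasp; the last joint's range is limited). The gripper opens to 85 mm and grips with 20 to 120 N. Pads are 22 mm wide; open, the fingers measure 114 mm over their backs; the gripper's body (76 mm by 85 mm) begins 54 mm behind the grasp point. The pads swing forward as they close: fully open they stand 13 mm farther back than shut.
Start: joints at [1.301, 0.469, -0.049, 1.532, 0.024, 1.141, -0.082], TCP at [0.161, -0.656, 0.231] pointing down, gripper open.
Joint ranges: [-2.59, 2.59], [-0.33, 1.99], [-1.39, 1.29], [0.1, 2.45], [-1.04, 4.18], [0.21, 1.99], [-2.66, 2.66]. Speed limits (rad/s): [2.57, 2.57, 3.14, 3.14, 3.14, 3.14, 3.14].

## Interface

Orientations are given as a unit quaternion [x, y, z, w].
In Python, from rig import bot gives the robot as it stands.
- The arm moves only by the tool drive_tool, never from a script. Its argument "steps" is a list of rows, each an object of numbers: "tx", "ty", "tz": the shift along the world's x, y, z in m; "ax", "ay", "az": the turn, a rotation vector about the world's x, y, z in degrees; "grip": the opening, from 0 (shut) to 1 (fully open). A call has 1 to 8 rows; each row is the pose to reach, as a shift and turn from the pose commanded when the call began; what a row does not reach only later rows make up. A row lasts 1/10 s, in which the tool goes at most 50 mm and 8.59 degrees, less where a joint would pass 70% of its speed; a pose out of reach is approached as far as the arm can. A call with a gripper value outside its range is refused whole. The fingers move at their own pace and stop on an object; the grip force is fixed at half the most. Time passes only in rows, so rows that repeat a pose let the fingers close. It gives the time, the measured TCP pose, the force and the opening at its end, in the units of the state.
- bot.read_state(): the state, without advancing time (a new reading comes with each control period).
- bot.capture(name): name is "scene" or "top" or "wrist"; returns the picture (384x512x3 uint8, red, green, blue); there is no depth.
- bot.get_calibration(name): a dict with "vfov" (degrees; the focal length in pixels is half the picture's height over the tangent of half this angle, whatever the lens; pixels are square), "cx", "cy" (the principal point, pixels), "origin" and "attitude" of the camera in the world; the wrist camera has in their place "T_tool_cam" (4x4, takes a point from camera to tool coordinates, whose origin is the TCP and whose axes are the tool frame's). Camera axes: x right, y down, z forward; pixel columns grow to the right and rows downward; lengths in m; the calibration is good to about 2 mm. A picture is of the moment at which its call begins: read the wrist's pose just before it. get_calibration takes no time and is no camera call.
- bot.close_job(): hands the job in, once; it reports no verdict.
The state is a dict: "t": time; "joints": joint angles; "joint_velocities": joint speeds; "tau": joint torques, N m; "tcp_pos": TCP position; "tcp_rot": TCP orientation; "wrist_force": force on the tool from outside, world axes, zero at the start; "torque": the same for the moment, N m; "grip_width": opening from 0.0 (shut) to 1.0 (fully open).
Only numpy, scipy, OpenCV 4.12 (cv2) and the standard library are available. Lean on these libraries where they do the work, as an engineer would, in place of code of your own. Each camera call takes 0.05 s, during which the arm holds its last target.

## Task

Close the water filter holder by hand-tightening its four wing knobs clockwise, going crosswise (each knob followed by the one opposite it) and in two passes: first bring all four just snug, about 0.4 N m each, and only then go round crosswise again to about 0.6 N m each. Do not overtighten any of them, leave the cover seated flat, and do not disturb the glassware standing nearby.

Things in the scene. Friction and masses are not known exactly. Their poses are not given: they have to be found in the camera images.
- holder: round stainless filter holder fixed to the bench: 224 mm plate on four short legs, top of the plate 68 mm up. Origin on the bench under its centre, z up; the four knobs stand on an 80 mm radius at 45, 135, 225 and 315 degrees from its x axis.
- cover: loose round stainless cover, 197 mm wide and 14 mm thick, lying on the holder's gasket with the studs through it, top face 86 mm above the bench; a short inlet stub 22 mm high in the middle. Origin at the centre of its underside, z up. It is already in place and is to stay there.
- knob0: black wing knob 0: 47 mm flange 6 mm thick with an upright bar, 46 mm long, 12 mm thick, 6 to 42 mm above the origin. Origin on the screw axis under the flange, about 3 mm over the cover; x along the bar, z up. At +x +y of the holder; opposite knob 2. Clockwise from above tightens: it turns freely (0.03 N m) for 0.15 to 0.75 rad, differing per knob and unseen, before it bites.
- knob1: black wing knob 1: 47 mm flange 6 mm thick with an upright bar, 46 mm long, 12 mm thick, 6 to 42 mm above the origin. Origin on the screw axis under the flange, about 3 mm over the cover; x along the bar, z up. At -x +y of the holder; opposite knob 3. Clockwise from above tightens: it turns freely (0.03 N m) for 0.15 to 0.75 rad, differing per knob and unseen, before it bites.
- knob2: black wing knob 2: 47 mm flange 6 mm thick with an upright bar, 46 mm long, 12 mm thick, 6 to 42 mm above the origin. Origin on the screw axis under the flange, about 3 mm over the cover; x along the bar, z up. At -x -y of the holder; opposite knob 0. Clockwise from above tightens: it turns freely (0.03 N m) for 0.15 to 0.75 rad, differing per knob and unseen, before it bites.
- knob3: black wing knob 3: 47 mm flange 6 mm thick with an upright bar, 46 mm long, 12 mm thick, 6 to 42 mm above the origin. Origin on the screw axis under the flange, about 3 mm over the cover; x along the bar, z up. At +x -y of the holder; opposite knob 1. Clockwise from above tightens: it turns freely (0.03 N m) for 0.15 to 0.75 rad, differing per knob and unseen, before it bites.
- nut0: rubber-faced foot under knob 0, 43 mm wide, same origin as that knob; the knob drives it down onto the cover. Not handled. Once knob 0 bites, its springy core winds up at 2 N m per rad to 0.34 N m; there the screw starts to move and the torque climbs 0.46 N m per rad turned. The screw stays where it is left; only the core unwinds on release.
- nut1: rubber-faced foot under knob 1, 43 mm wide, same origin as that knob; the knob drives it down onto the cover. Not handled. Once knob 1 bites, its springy core winds up at 2 N m per rad to 0.34 N m; there the screw starts to move and the torque climbs 0.46 N m per rad turned. The screw stays where it is left; only the core unwinds on release.
- nut2: rubber-faced foot under knob 2, 43 mm wide, same origin as that knob; the knob drives it down onto the cover. Not handled. Once knob 2 bites, its springy core winds up at 2 N m per rad to 0.34 N m; there the screw starts to move and the torque climbs 0.46 N m per rad turned. The screw stays where it is left; only the core unwinds on release.
- nut3: rubber-faced foot under knob 3, 43 mm wide, same origin as that knob; the knob drives it down onto the cover. Not handled. Once knob 3 bites, its springy core winds up at 2 N m per rad to 0.34 N m; there the screw starts to move and the torque climbs 0.46 N m per rad turned. The screw stays where it is left; only the core unwinds on release.
- flask: conical glass flask, 76 mm wide, 104 mm high; origin under its centre. A bystander.
- reagent: amber bottle with a red cap, 60 mm wide, 125 mm high; origin under its centre. A bystander.
- beaker: small glass beaker, 60 mm wide, 75 mm high; origin under its centre. A bystander.
There are look-alikes about, which are no part of the job. Of the things shaped like the cover, the stainless one is meant.

How it is judged:
On the way:
1. all four knobs snug: each presses the cover with more than 0.6 N, none yet with more than 8 N (contact force between nut0 and cover between 0.6 and 8 N and contact force between nut1 and cover between 0.6 and 8 N and contact force between nut2 and cover between 0.6 and 8 N and contact force between nut3 and cover between 0.6 and 8 N), for 0.1 s.
At the end, for the whole second after the job is handed in: Each of the four knobs presses the cover with 8.5 to 28 N (tightening to 0.6 N m gives roughly 14 N, 0.8 N m is too much) and is released; the cover lies flat on the holder (tilt under 0.02 rad, height within 2 mm, centre within 6 mm); the three glass bystanders stand upright (contact force between nut0 and cover between 8.5 and 28 N and contact force between nut1 and cover between 8.5 and 28 N and contact force between nut2 and cover between 8.5 and 28 N and contact force between nut3 and cover between 8.5 and 28 N and horizontal distance between cover and holder below 0.006 m and angle between cover's own z axis and vertical below 0.02 rad and z of cover in the frame of holder between 0.07 and 0.074 m and angle between each of flask, reagent, beaker's own z axis and vertical below 0.1 rad); the robot touches nothing.
It fails at once if a knob is overtightened (presses the cover with more than 28 N) (contact force between any of nut0, nut1, nut2, nut3 and cover above 28 N).
It fails at once if snug pass not crosswise: two neighbouring knobs are snug (over 0.6 N) while the other two are still loose (under 0.4 N) ((contact force between each of nut0, nut1 and cover above 0.6 N and contact force between each of nut2, nut3 and cover below 0.4 N) or (contact force between each of nut1, nut2 and cover above 0.6 N and contact force between each of nut0, nut3 and cover below 0.4 N) or (contact force between each of nut2, nut3 and cover above 0.6 N and contact force between each of nut0, nut1 and cover below 0.4 N) or (contact force between each of nut3, nut0 and cover above 0.6 N and contact force between each of nut1, nut2 and cover below 0.4 N)).
It fails at once if final pass not crosswise: two neighbouring knobs are tight (over 8.5 N) while the other two are not (under 7 N) ((contact force between each of nut0, nut1 and cover above 8.5 N and contact force between each of nut2, nut3 and cover below 7 N) or (contact force between each of nut1, nut2 and cover above 8.5 N and contact force between each of nut0, nut3 and cover below 7 N) or (contact force between each of nut2, nut3 and cover above 8.5 N and contact force between each of nut0, nut1 and cover below 7 N) or (contact force between each of nut3, nut0 and cover above 8.5 N and contact force between each of nut1, nut2 and cover below 7 N)).
It fails at once if a bystander is moved by more than 20 mm (distance of any of flask, reagent, beaker from where it was at the start of the episode above 0.02 m).
It also fails if it takes over 72 s, if anything falls off the work surface, if the arm or the gripper's body presses on something with over 40 N, if the wrist force passes 120 N, or if a joint passes its speed limit or range.

## Working session

There is one attempt and no reset: what is moved stays moved. The work goes in short steps, Python scripts to look and compute and a tool call to move; the robot and the scene stay as the last step left them, time stands still between calls to the robot, and variables do not carry over. Pictures are saved under pics/ and viewed, and the job is handed in when it is done.

Besides the shell and the picture viewer there is one more tool, called after ">>>" by a JSON object that holds its "fn" and its "kwargs". drive_tool: Moves the arm, as the interface text tells. Its arguments: {"type":"object","properties":{"steps":{"type":"array","items":{"type":"object","properties":{"tx":{"type":"number"},"ty":{"type":"number"},"tz":{"type":"number"},"ax":{"type":"number"},"ay":{"type":"number"},"az":{"type":"number"},"grip":{"type":"number"}}}}},"required":["steps"]}

```bash
ls; mkdir -p pics; python3 - <<'E'
from rig import bot
import cv2, numpy as np
s=bot.read_state(); print({k:np.round(v,3).tolist() for k,v in s.items()})
for n in ["scene","top"]:
    im=bot.capture(n); cv2.imwrite(f"pics/{n}0.png",im[:,:,::-1])
    print(n,bot.get_calibration(n))
print(bot.get_calibration("wrist"))
E
```

```text
pics
{'t': 0.0, 'joints': [1.301, 0.469, -0.049, 1.534, 0.024, 1.141, -0.082], 'joint_velocities': [0.0, 0.001, 0.002, -0.0, -0.0, 0.001, 0.001], 'tau': [0.0, -51.031, -0.047, -23.771, 0.011, 0.008, -0.0], 'tcp_pos': [0.161, -0.655, 0.23], 'tcp_rot': [-0.702, -0.086, 0.702, -0.084], 'wrist_force': [0.272, 0.361, -0.445], 'torque': [-0.023, 0.025, 0.008], 'grip_width': 1.002}
scene {'vfov': 48.39814327216097, 'cx': 256.17749276827624, 'cy': 186.9904514356203, 'origin': array([1.24403086, 0.06388399, 1.07510807]), 'attitude': array([ 0.65121053,  0.70743212, -0.20347614, -0.18455921])}
top {'vfov': 49.48180302554855, 'cx': 250.10103651092908, 'cy': 187.7637616666362, 'origin': array([0.36721657, 0.00308384, 1.1861551 ]), 'attitude': array([ 0.72092123, -0.68514369,  0.07076784, -0.076437  ])}
{'vfov': 68.08119750108168, 'cx': 253.10483230372446, 'cy': 195.58632627390298, 'T_tool_cam': array([[-2.10926830e-04, -3.15927222e-01,  9.48783403e-01,
        -1.41224464e-01],
       [ 9.99999962e-01,  9.93772437e-05,  2.55403707e-04,
         7.90810153e-04],
       [-1.74976463e-04,  9.48783421e-01,  3.15927189e-01,
        -8.12873638e-02],
       [ 0.00000000e+00,  0.00000000e+00,  0.00000000e+00,
         1.00000000e+00]])}
```

View pics/scene0.png

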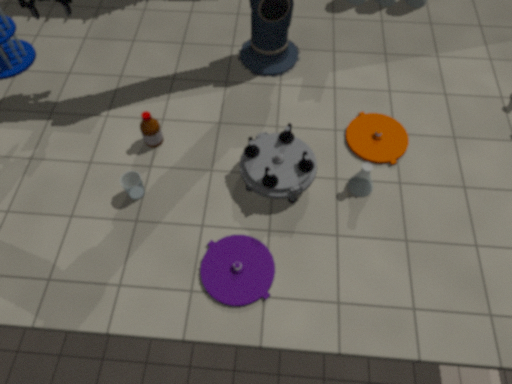

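View pics/top0.png

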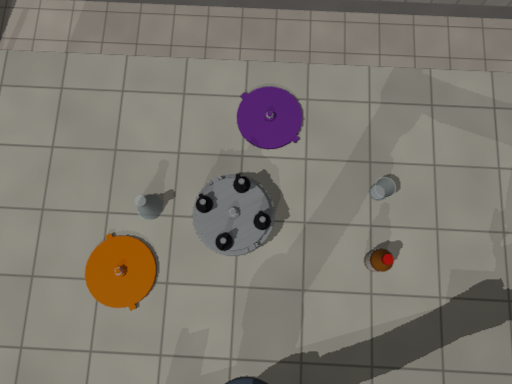

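The stainless cover on its holder is at top (233,214) / scene (278,165), with four black knobs. The orange disc (top 120,270) and the purple disc (top 270,117) are bare look-alikes lying on the bench. Flask is at top (148,205), beaker (382,189), amber bottle (380,260). I'll enlarge the crop and measure.

```bash
cat > h.py <<'E'
import numpy as np, cv2
from scipy.spatial.transform import Rotation as R
from rig import bot
def cam(n, st=None):
    c=bot.get_calibration(n); f=192/np.tan(np.radians(c["vfov"]/2))
    if n=="wrist":
        st=st or bot.read_state(); T=np.eye(4); T[:3,:3]=R.from_quat(st["tcp_rot"]).as_matrix(); T[:3,3]=st["tcp_pos"]
        T=T@c["T_tool_cam"]; return f,c["cx"],c["cy"],T[:3,:3],T[:3,3]
    return f,c["cx"],c["cy"],R.from_quat(c["attitude"]).as_matrix(),np.array(c["origin"])
def plane(C,u,v,z):
    f,cx,cy,M,o=C; d=M@np.array([(u-cx)/f,(v-cy)/f,1]); return o+d*(z-o[2])/d[2]
def proj(C,p):
    f,cx,cy,M,o=C; q=M.T@(np.array(p)-o); return q[0]/q[2]*f+cx,q[1]/q[2]*f+cy
E
python3 - <<'E'
from h import *
C=cam("top"); print(C[3].round(2))
im=cv2.imread("pics/top0.png"); s=cv2.imread("pics/scene0.png")
a=cv2.resize(im[165:265,180:285],None,fx=5,fy=5,interpolation=cv2.INTER_CUBIC)
b=cv2.resize(s[115:215,225:330],None,fx=5,fy=5,interpolation=cv2.INTER_CUBIC)
cv2.imwrite("pics/crop_top.png",a);cv2.imwrite("pics/crop_scene.png",b)
for n,i,(x0,y0,x1,y1) in [("top",im,(180,165,285,265)),("scene",s,(225,115,330,215))]:
    C=cam(n); m=(i[y0:y1,x0:x1].max(2)<45).astype(np.uint8)
    k,l,st,ce=cv2.connectedComponentsWithStats(m)
    for j in range(1,k):
        if st[j,4]>40: u,v=ce[j]+[x0,y0]; print(n,st[j].tolist(),(u.round(1),v.round(1)),plane(C,u,v,.105).round(3))
C=cam("top")
for nm,u,v,z in [("stub",234,212,.108),("flask",153,212,0),("beaker",378,192,0),("bottle",372,262,0)]: print(nm,plane(C,u,v,z).round(3))
E
```

```text
[[ 0.05 -0.98  0.21]
 [-1.   -0.05  0.01]
 [-0.   -0.21 -0.98]]
top [54, 9, 17, 19, 195] (np.float64(241.5), np.float64(183.9)) [0.605 0.041 0.105]
top [16, 29, 17, 19, 201] (np.float64(204.5), np.float64(203.8)) [0.547 0.135 0.105]
top [74, 46, 17, 19, 201] (np.float64(261.9), np.float64(220.6)) [ 0.51  -0.018  0.105]
top [36, 68, 17, 18, 202] (np.float64(224.4), np.float64(241.4)) [0.451 0.077 0.105]
scene [54, 16, 14, 13, 138] (np.float64(285.6), np.float64(137.3)) [0.468 0.08  0.105]
scene [20, 30, 14, 14, 141] (np.float64(251.1), np.float64(151.4)) [ 0.526 -0.015  0.105]
scene [73, 43, 15, 15, 159] (np.float64(304.8), np.float64(165.6)) [0.563 0.138 0.105]
scene [36, 53, 16, 22, 183] (np.float64(268.7), np.float64(181.0)) [0.621 0.042 0.105]
scene [62, 80, 10, 8, 42] (np.float64(291.8), np.float64(199.1)) [0.673 0.106 0.105]
stub [0.528 0.056 0.108]
flask [0.533 0.294 0.   ]
beaker [ 0.624 -0.352  0.   ]
bottle [ 0.423 -0.333  0.   ]
```

View pics/crop_top.png

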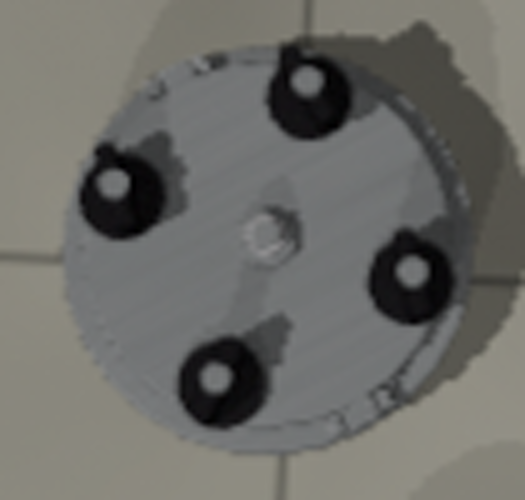

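View pics/crop_scene.png

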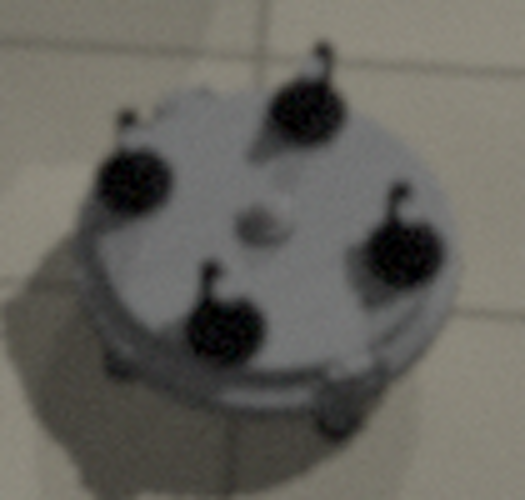

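```bash
python3 - <<'E'
from h import *
s=bot.read_state(); print(R.from_quat(s["tcp_rot"]).as_matrix().round(3), s["t"])
E
```

```text
[[-0.     0.238 -0.971]
 [ 0.002 -0.971 -0.238]
 [-1.    -0.002  0.   ]] 0.1
```

>>> {"fn": "drive_tool", "kwargs": {"steps": [{"tx": 0.03,"ty": 0.04,"tz": 0.03},{"tx": 0.06,"ty": 0.08,"tz": 0.06},{"tx": 0.09,"ty": 0.12,"tz": 0.08},{"tx": 0.11,"ty": 0.16,"tz": 0.08},{"tx": 0.13,"ty": 0.2,"tz": 0.08},{"tx": 0.15,"ty": 0.25,"tz": 0.08},{"tx": 0.17,"ty": 0.3,"tz": 0.08},{"tx": 0.19,"ty": 0.34,"tz": 0.08}]}}

```text
validation failed for argument at $.st...
```

>>> {"fn": "drive_tool", "kwargs": {"steps": [{"tx": 0.03,"ty": 0.04,"tz": 0.03,"ax": 0,"ay": 0,"az": 0,"grip": 1},{"tx": 0.06,"ty": 0.08,"tz": 0.06,"ax": 0,"ay": 0,"az": 0,"grip": 1},{"tx": 0.09,"ty": 0.12,"tz": 0.08,"ax": 0,"ay": 0,"az": 0,"grip": 1},{"tx": 0.11,"ty": 0.16,"tz": 0.08,"ax": 0,"ay": 0,"az": 0,"grip": 1},{"tx": 0.13,"ty": 0.2,"tz": 0.08,"ax": 0,"ay": 0,"az": 0,"grip": 1},{"tx": 0.15,"ty": 0.25,"tz": 0.08,"ax": 0,"ay": 0,"az": 0,"grip": 1},{"tx": 0.17,"ty": 0.3,"tz": 0.08,"ax": 0,"ay": 0,"az": 0,"grip": 1},{"tx": 0.19,"ty": 0.34,"tz": 0.08,"ax": 0,"ay": 0,"az": 0,"grip": 1}]}}

```text
t: 0.9
tcp_pos: [0.3465, -0.3229, 0.3111]
tcp_rot: [-0.702, -0.085, 0.702, -0.085]
wrist_force: [1.6, -0.1, 0.2]
grip_width: 1.001
```

>>> {"fn": "drive_tool", "kwargs": {"steps": [{"tx": 0.02,"ty": 0.045,"tz": 0,"ax": 0,"ay": 0,"az": 0,"grip": 1},{"tx": 0.04,"ty": 0.09,"tz": 0,"ax": 0,"ay": 0,"az": 0,"grip": 1},{"tx": 0.06,"ty": 0.135,"tz": 0,"ax": 0,"ay": 0,"az": 0,"grip": 1},{"tx": 0.08,"ty": 0.18,"tz": 0,"ax": 0,"ay": 0,"az": 0,"grip": 1},{"tx": 0.1,"ty": 0.225,"tz": 0,"ax": 0,"ay": 0,"az": 0,"grip": 1},{"tx": 0.12,"ty": 0.27,"tz": 0,"ax": 0,"ay": 0,"az": 0,"grip": 1},{"tx": 0.14,"ty": 0.315,"tz": 0,"ax": 0,"ay": 0,"az": 0,"grip": 1},{"tx": 0.16,"ty": 0.35,"tz": 0,"ax": 0,"ay": 0,"az": 0,"grip": 1}]}}

```text
t: 1.7
tcp_pos: [0.5065, 0.028, 0.3113]
tcp_rot: [0.702, 0.086, -0.702, 0.086]
wrist_force: [1.3, -0.2, -0.1]
grip_width: 1.003
```

>>> {"fn": "drive_tool", "kwargs": {"steps": [{"tx": 0.04,"ty": 0.025,"tz": 0,"ax": 0,"ay": 0,"az": 0,"grip": 1},{"tx": 0.04,"ty": 0.025,"tz": 0,"ax": 0,"ay": 0,"az": 0,"grip": 1},{"tx": 0.04,"ty": 0.025,"tz": 0,"ax": 0,"ay": 0,"az": 0,"grip": 1}]}}

```text
t: 2.0
tcp_pos: [0.5464, 0.0504, 0.3102]
tcp_rot: [-0.701, -0.086, 0.703, -0.085]
wrist_force: [-0.5, -0.3, 0.8]
grip_width: 1.0
```

```bash
python3 - <<'E'
from h import *
s=bot.read_state(); print({k:np.round(v,3).tolist() for k,v in s.items()})
np.save("w1.npy",np.r_[s["tcp_pos"],s["tcp_rot"]])
im=bot.capture("wrist"); cv2.imwrite("pics/w1.png",im[:,:,::-1])
E
```

```text
{'t': 2.0, 'joints': [0.338, 0.258, -0.618, 1.701, 0.156, 1.234, -1.645], 'joint_velocities': [0.028, -0.037, 0.017, 0.026, -0.002, 0.003, 0.0], 'tau': [-1.046, -34.757, -4.192, -24.96, -0.036, -0.089, -0.017], 'tcp_pos': [0.546, 0.05, 0.31], 'tcp_rot': [-0.701, -0.086, 0.703, -0.085], 'wrist_force': [-0.497, -0.339, 0.846], 'torque': [-0.021, 0.053, -0.008], 'grip_width': 1.0}
```

View pics/w1.png

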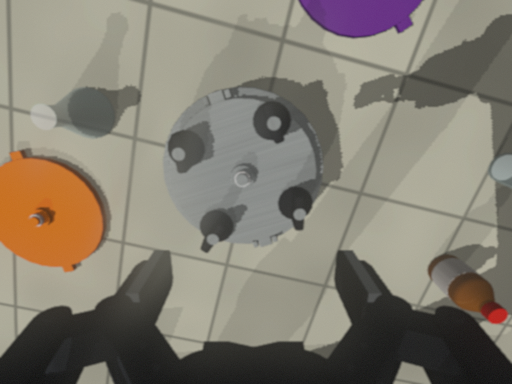

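```bash
python3 - <<'E'
from h import *
im=cv2.imread("pics/w1.png")
a=cv2.resize(im[80:260,150:340],None,fx=4,fy=3.2,interpolation=cv2.INTER_CUBIC)
a=cv2.resize(im[80:260,150:340],None,fx=3.3,fy=3.3,interpolation=cv2.INTER_CUBIC)
a=np.clip(a.astype(float)*2.2,0,255).astype(np.uint8)
cv2.imwrite("pics/w1c.png",a)
E
```

```text
(no output)
```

View pics/w1c.png

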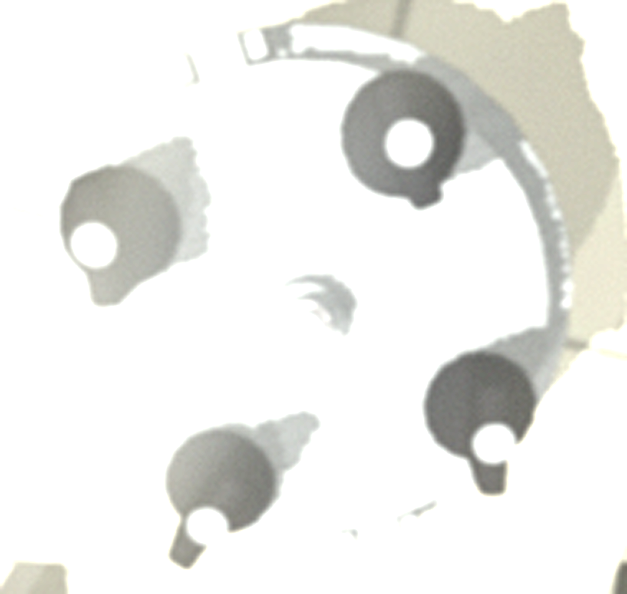

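```bash
python3 - <<'E'
from h import *
w=np.load("w1.npy"); C=cam("wrist",dict(tcp_pos=w[:3],tcp_rot=w[3:]))
im=cv2.imread("pics/w1.png")
cr=im[80:260,150:340].astype(float)
tiles=[]
for (x,y) in [(195-12,150),(272,120),(214,228),(297,205)]:
    t=im[y-24:y+28,x-24:x+24].astype(float).mean(2)
    t=cv2.resize(t,None,fx=6,fy=6,interpolation=cv2.INTER_CUBIC)
    t=cv2.GaussianBlur(t,(0,0),3)
    m=np.percentile(t,3); tiles.append(np.clip((t-m)*6,0,255))
a=np.vstack([np.hstack(tiles[:2]),np.hstack(tiles[2:])]).astype(np.uint8)
print(a.shape); cv2.imwrite("pics/w1d.png",a)
# light discs
m=(im.min(2)>95).astype(np.uint8)
g=im.max(2)
dark=(g<62).astype(np.uint8)
k,l,st,ce=cv2.connectedComponentsWithStats(dark)
for j in range(1,k):
    if 200<st[j,4]<3000: print(st[j].tolist(),ce[j].round(1))
E
```

```text
(624, 576)
[269, 103, 22, 39, 410] [280.8 121.8]
[280, 187, 32, 42, 724] [294.8 202.3]
```

View pics/w1d.png

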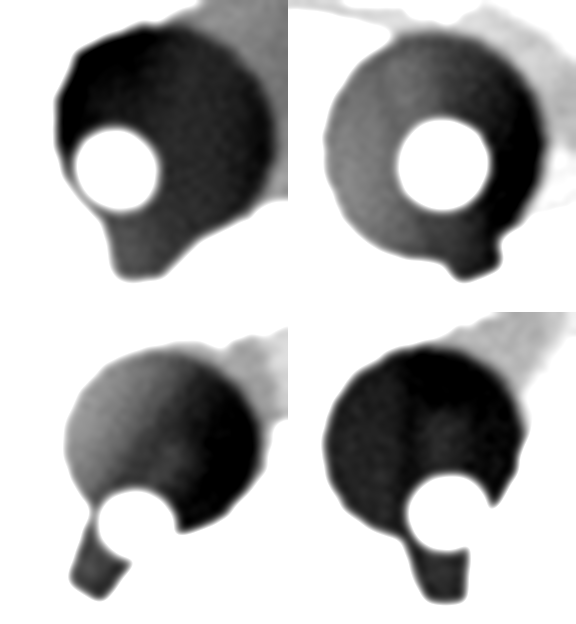

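```bash
python3 - <<'E'
from h import *
w=np.load("w1.npy"); C=cam("wrist",dict(tcp_pos=w[:3],tcp_rot=w[3:]))
K={"A":((186.7,148),(178.7,154.3),(182.3,172.3)),"B":((272.5,119.3),(273.8,123.5),(279.2,141.8)),"C":((217.5,227),(212.5,239.3),(204.7,250.3)),"D":((295.5,203.2),(299.7,214.3),(299.2,229))}
fl={}
for k,(f,d,t) in K.items():
    F=plane(C,*f,.093); fl[k]=F
    print(k,"flange",F.round(4))
    for z in (.131,.14,.15): print("   disc",z,plane(C,*d,z).round(4))
    T=plane(C,*t,.131); v=T-F; print("   tip",T.round(4),"len",np.hypot(*v[:2]).round(4),"yaw",np.degrees(np.arctan2(v[1],v[0])).round(1))
c=sum(fl.values())/4; print("centre",c)
for k,F in fl.items(): v=F-c; print(k,np.hypot(*v[:2]).round(4),np.degrees(np.arctan2(v[1],v[0])).round(1))
E
```

```text
A flange [0.5503 0.1368 0.093 ]
   disc 0.131 [0.5491 0.1372 0.131 ]
   disc 0.14 [0.5513 0.1353 0.14  ]
   disc 0.15 [0.5537 0.1332 0.15  ]
   tip [0.5294 0.1298 0.131 ] len 0.0221 yaw -161.6
B flange [0.61   0.0411 0.093 ]
   disc 0.131 [0.6078 0.0415 0.131 ]
   disc 0.14 [0.6083 0.0423 0.14  ]
   disc 0.15 [0.6088 0.0431 0.15  ]
   tip [0.59   0.0304 0.131 ] len 0.0227 yaw -152.0
C flange [0.4529 0.0772 0.093 ]
   disc 0.131 [0.4531 0.079  0.131 ]
   disc 0.14 [0.458  0.0788 0.14  ]
   disc 0.15 [0.4634 0.0784 0.15  ]
   tip [0.4355 0.0856 0.131 ] len 0.0193 yaw 154.2
D flange [ 0.5123 -0.0173  0.093 ]
   disc 0.131 [ 0.5118 -0.0172  0.131 ]
   disc 0.14 [ 0.515  -0.0148  0.14  ]
   disc 0.15 [ 0.5186 -0.0121  0.15  ]
   tip [ 0.4929 -0.0223  0.131 ] len 0.0201 yaw -165.6
centre [0.53138739 0.05944903 0.093     ]
A 0.0796 76.2
B 0.0808 -13.1
C 0.0805 167.2
D 0.0791 -104.0
```

>>> {"fn": "drive_tool", "kwargs": {"steps": [{"tx": 0,"ty": 0.02,"tz": -0.02,"ax": 0,"ay": 0,"az": 8.5,"grip": 0.5},{"tx": 0,"ty": 0.04,"tz": -0.04,"ax": 0,"ay": 0,"az": 17,"grip": 0.5},{"tx": 0,"ty": 0.06,"tz": -0.06,"ax": 0,"ay": 0,"az": 25.5,"grip": 0.5},{"tx": 0,"ty": 0.078,"tz": -0.08,"ax": 0,"ay": 0,"az": 34,"grip": 0.5},{"tx": 0,"ty": 0.078,"tz": -0.1,"ax": 0,"ay": 0,"az": 42.5,"grip": 0.5},{"tx": 0,"ty": 0.078,"tz": -0.12,"ax": 0,"ay": 0,"az": 51,"grip": 0.5},{"tx": 0,"ty": 0.078,"tz": -0.13,"ax": 0,"ay": 0,"az": 59.5,"grip": 0.5},{"tx": 0,"ty": 0.078,"tz": -0.13,"ax": 0,"ay": 0,"az": 68,"grip": 0.5}]}}

```text
t: 2.85
tcp_pos: [0.5448, 0.1254, 0.1798]
tcp_rot: [-0.532, -0.464, 0.535, -0.464]
wrist_force: [-0.3, 0.6, 0.3]
grip_width: 0.499
```

```bash
cat > st.py <<'E'
from h import *
s=bot.read_state(); M=R.from_quat(s["tcp_rot"]).as_matrix()
print("t",round(s["t"],2),"tcp",np.round(s["tcp_pos"],4),"yawY",np.degrees(np.arctan2(M[1,1],M[0,1])).round(1),"xdown",M[:,0].round(3),"j",np.round(s["joints"],2),"\nF",np.round(s["wrist_force"],2),"T",np.round(s["torque"],3),"g",round(s["grip_width"],3))
E
python3 st.py
```

```text
t 2.85 tcp [0.5448 0.1254 0.1798] yawY -8.0 xdown [-0.003 -0.003 -1.   ] j [ 0.34  0.46 -0.84  1.83  0.4   1.03 -0.8 ] 
F [-0.32  0.62  0.31] T [-0.038  0.01  -0.002] g 0.499
```

>>> {"fn": "drive_tool", "kwargs": {"steps": [{"tx": 0.005,"ty": 0.012,"tz": 0,"ax": 0,"ay": 0,"az": 8.5,"grip": 0.5},{"tx": 0.005,"ty": 0.012,"tz": 0,"ax": 0,"ay": 0,"az": 17,"grip": 0.5},{"tx": 0.005,"ty": 0.012,"tz": 0,"ax": 0,"ay": 0,"az": 25.5,"grip": 0.5},{"tx": 0.005,"ty": 0.012,"tz": 0,"ax": 0,"ay": 0,"az": 34,"grip": 0.5},{"tx": 0.005,"ty": 0.012,"tz": 0,"ax": 0,"ay": 0,"az": 42.5,"grip": 0.5},{"tx": 0.005,"ty": 0.012,"tz": 0,"ax": 0,"ay": 0,"az": 51,"grip": 0.5},{"tx": 0.005,"ty": 0.012,"tz": 0,"ax": 0,"ay": 0,"az": 59.5,"grip": 0.5},{"tx": 0.005,"ty": 0.012,"tz": 0,"ax": 0,"ay": 0,"az": 68,"grip": 0.5}]}}

```text
t: 3.65
tcp_pos: [0.5511, 0.1378, 0.1814]
tcp_rot: [0.182, 0.683, -0.184, 0.683]
wrist_force: [-0.2, 0.5, -0.9]
grip_width: 0.501
```

>>> {"fn": "drive_tool", "kwargs": {"steps": [{"tx": 0,"ty": 0,"tz": 0,"ax": 0,"ay": 0,"az": 8.5,"grip": 0.5},{"tx": 0,"ty": 0,"tz": 0,"ax": 0,"ay": 0,"az": 17,"grip": 0.5},{"tx": 0,"ty": 0,"tz": 0,"ax": 0,"ay": 0,"az": 25.5,"grip": 0.5},{"tx": 0,"ty": 0,"tz": 0,"ax": 0,"ay": 0,"az": 34,"grip": 0.5},{"tx": 0,"ty": 0,"tz": 0,"ax": 0,"ay": 0,"az": 42.5,"grip": 0.5},{"tx": 0,"ty": 0,"tz": 0,"ax": 0,"ay": 0,"az": 49.5,"grip": 0.5},{"tx": 0,"ty": 0,"tz": 0,"ax": 0,"ay": 0,"az": 49.5,"grip": 0.5}]}}

```text
t: 4.35
tcp_pos: [0.5511, 0.1381, 0.181]
tcp_rot: [-0.118, 0.698, 0.117, 0.697]
wrist_force: [-0.4, -0.5, -0.4]
grip_width: 0.498
```

```bash
python3 st.py; python3 - <<'E'
from h import *
im=bot.capture("wrist"); cv2.imwrite("pics/w2.png",im[:,:,::-1])
E
```

```text
t 4.35 tcp [0.5511 0.1381 0.181 ] yawY 109.2 xdown [-0.001 -0.002 -1.   ] j [ 0.55  0.71 -1.3   1.8   0.74  1.22  0.94] 
F [-0.37 -0.46 -0.38] T [-0.01  -0.001 -0.062] g 0.498
```

View pics/w2.png

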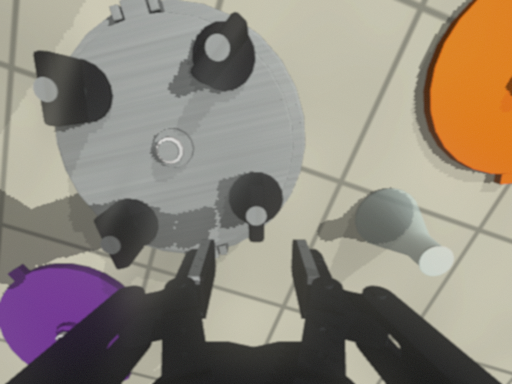

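>>> {"fn": "drive_tool", "kwargs": {"steps": [{"tx": -0.001,"ty": -0.001,"tz": -0.03,"ax": 0,"ay": 0,"az": 0,"grip": 0.5},{"tx": -0.001,"ty": -0.001,"tz": -0.06,"ax": 0,"ay": 0,"az": 0,"grip": 0.5},{"tx": -0.001,"ty": -0.001,"tz": -0.078,"ax": 0,"ay": 0,"az": 0,"grip": 0.5},{"tx": -0.001,"ty": -0.001,"tz": -0.078,"ax": 0,"ay": 0,"az": 0,"grip": 0.5}]}}

```text
t: 4.8
tcp_pos: [0.5491, 0.1374, 0.1012]
tcp_rot: [-0.119, 0.699, 0.117, 0.696]
wrist_force: [-0.2, -0.5, 0.9]
grip_width: 0.498
```

```bash
python3 st.py
```

```text
t 4.8 tcp [0.5491 0.1374 0.1012] yawY 109.2 xdown [-0.004 -0.002 -1.   ] j [ 0.5   0.79 -1.21  1.87  0.84  1.11  0.86] 
F [-0.19 -0.45  0.86] T [ 0.018 -0.013  0.017] g 0.498
```

Close on the bar.

>>> {"fn": "drive_tool", "kwargs": {"steps": [{"tx": 0,"ty": 0,"tz": 0,"ax": 0,"ay": 0,"az": 0,"grip": 0},{"tx": 0,"ty": 0,"tz": 0,"ax": 0,"ay": 0,"az": 0,"grip": 0},{"tx": 0,"ty": 0,"tz": 0,"ax": 0,"ay": 0,"az": 0,"grip": 0},{"tx": 0,"ty": 0,"tz": 0,"ax": 0,"ay": 0,"az": 0,"grip": 0}]}}

```text
t: 5.2
tcp_pos: [0.5512, 0.14, 0.105]
tcp_rot: [-0.118, 0.696, 0.119, 0.698]
wrist_force: [-0.7, 0.6, 5.5]
grip_width: 0.126
```

```bash
python3 st.py
```

```text
t 5.2 tcp [0.5512 0.14   0.105 ] yawY 109.3 xdown [ 0.002  0.002 -1.   ] j [ 0.5   0.79 -1.22  1.87  0.84  1.11  0.87] 
F [-0.75  0.6   5.53] T [ 0.184  0.175 -0.007] g 0.126
```

>>> {"fn": "drive_tool", "kwargs": {"steps": [{"tx": 0.001,"ty": 0.002,"tz": 0.003,"ax": 0,"ay": 0,"az": 0,"grip": 0},{"tx": 0.001,"ty": 0.002,"tz": 0.003,"ax": 0,"ay": 0,"az": -4,"grip": 0},{"tx": 0.001,"ty": 0.002,"tz": 0.003,"ax": 0,"ay": 0,"az": -8,"grip": 0},{"tx": 0.001,"ty": 0.002,"tz": 0.003,"ax": 0,"ay": 0,"az": -8,"grip": 0}]}}

```text
t: 5.6
tcp_pos: [0.5512, 0.1397, 0.1053]
tcp_rot: [-0.07, 0.704, 0.069, 0.703]
wrist_force: [1.7, 0.3, -8.4]
grip_width: 0.132
```

```bash
python3 st.py
```

```text
t 5.6 tcp [0.5512 0.1397 0.1053] yawY 101.3 xdown [-0.001 -0.002 -1.   ] j [ 0.49  0.77 -1.19  1.87  0.81  1.1   0.74] 
F [ 1.66  0.27 -8.43] T [-0.095 -0.357  0.028] g 0.132
```

>>> {"fn": "drive_tool", "kwargs": {"steps": [{"tx": 0,"ty": 0,"tz": -0.002,"ax": 0,"ay": 0,"az": -4,"grip": 0},{"tx": 0,"ty": 0,"tz": -0.002,"ax": 0,"ay": 0,"az": -8,"grip": 0},{"tx": 0,"ty": 0,"tz": -0.002,"ax": 0,"ay": 0,"az": -8,"grip": 0}]}}

```text
t: 5.9
tcp_pos: [0.5514, 0.1395, 0.105]
tcp_rot: [-0.022, 0.707, 0.019, 0.707]
wrist_force: [-2.7, -3.7, 6.9]
grip_width: 0.128
```

```bash
python3 st.py
```

```text
t 5.9 tcp [0.5514 0.1395 0.105 ] yawY 93.3 xdown [-0.    -0.004 -1.   ] j [ 0.47  0.75 -1.16  1.87  0.79  1.08  0.62] 
F [-2.7  -3.69  6.86] T [-1.072  0.571  0.017] g 0.128
```

>>> {"fn": "drive_tool", "kwargs": {"steps": [{"tx": 0,"ty": 0,"tz": 0.001,"ax": 0,"ay": 0,"az": -4,"grip": 0},{"tx": 0,"ty": 0,"tz": 0.001,"ax": 0,"ay": 0,"az": -8,"grip": 0},{"tx": 0,"ty": 0,"tz": 0.001,"ax": 0,"ay": 0,"az": -8,"grip": 0}]}}

```text
t: 6.2
tcp_pos: [0.5513, 0.1393, 0.1051]
tcp_rot: [0.027, 0.707, -0.03, 0.706]
wrist_force: [-1.6, -3.7, 0.8]
grip_width: 0.135
```

```bash
python3 st.py
```

```text
t 6.2 tcp [0.5513 0.1393 0.1051] yawY 85.4 xdown [-0.001 -0.003 -1.   ] j [ 0.46  0.73 -1.13  1.87  0.77  1.06  0.5 ] 
F [-1.62 -3.74  0.84] T [-1.143  0.329  0.038] g 0.135
```

>>> {"fn": "drive_tool", "kwargs": {"steps": [{"tx": 0,"ty": 0.001,"tz": 0,"ax": 0,"ay": 0,"az": -4,"grip": 0},{"tx": 0,"ty": 0.001,"tz": 0,"ax": 0,"ay": 0,"az": -8,"grip": 0},{"tx": 0,"ty": 0.001,"tz": 0,"ax": 0,"ay": 0,"az": -8,"grip": 0}]}}

```text
t: 6.5
tcp_pos: [0.5513, 0.1391, 0.105]
tcp_rot: [0.075, 0.703, -0.08, 0.703]
wrist_force: [-0.7, -8.5, 3.5]
grip_width: 0.127
```

```bash
python3 st.py
```

```text
t 6.5 tcp [0.5513 0.1391 0.105 ] yawY 77.4 xdown [-0.001 -0.006 -1.   ] j [ 0.44  0.71 -1.1   1.87  0.75  1.05  0.38] 
F [-0.67 -8.48  3.54] T [-1.72   0.421  0.247] g 0.127
```

>>> {"fn": "drive_tool", "kwargs": {"steps": [{"tx": 0,"ty": -0.002,"tz": 0,"ax": 0,"ay": 0,"az": -4,"grip": 0},{"tx": 0,"ty": -0.002,"tz": 0,"ax": 0,"ay": 0,"az": -8,"grip": 0},{"tx": 0,"ty": -0.002,"tz": 0,"ax": 0,"ay": 0,"az": -8,"grip": 0}]}}

```text
t: 6.8
tcp_pos: [0.5512, 0.1387, 0.1051]
tcp_rot: [0.125, 0.696, -0.127, 0.696]
wrist_force: [-1.3, -5.7, 1.5]
grip_width: 0.126
```

```bash
python3 st.py
```

```text
t 6.8 tcp [0.5512 0.1387 0.1051] yawY 69.5 xdown [-0.001 -0.003 -1.   ] j [ 0.43  0.7  -1.07  1.87  0.72  1.03  0.27] 
F [-1.35 -5.66  1.51] T [-1.234  0.375  0.403] g 0.126
```

>>> {"fn": "drive_tool", "kwargs": {"steps": [{"tx": 0,"ty": -0.001,"tz": 0,"ax": 0,"ay": 0,"az": -2,"grip": 0},{"tx": 0,"ty": -0.001,"tz": 0,"ax": 0,"ay": 0,"az": -2,"grip": 0}]}}

```text
t: 7.0
tcp_pos: [0.5512, 0.1385, 0.1051]
tcp_rot: [0.138, 0.694, -0.139, 0.693]
wrist_force: [-1.7, -4.3, 0.5]
grip_width: 0.126
```

```bash
python3 st.py
```

```text
t 7.0 tcp [0.5512 0.1385 0.1051] yawY 67.4 xdown [-0.001 -0.001 -1.   ] j [ 0.43  0.69 -1.06  1.87  0.71  1.02  0.24] 
F [-1.68 -4.29  0.47] T [-1.051  0.395  0.38 ] g 0.126
```

>>> {"fn": "drive_tool", "kwargs": {"steps": [{"tx": 0,"ty": 0,"tz": 0,"ax": 0,"ay": 0,"az": 0,"grip": 0.5},{"tx": 0,"ty": 0,"tz": 0,"ax": 0,"ay": 0,"az": 0,"grip": 0.5},{"tx": 0,"ty": 0,"tz": 0.035,"ax": 0,"ay": 0,"az": 0,"grip": 0.5},{"tx": 0,"ty": 0,"tz": 0.065,"ax": 0,"ay": 0,"az": 8,"grip": 0.5},{"tx": -0.01,"ty": -0.045,"tz": 0.075,"ax": 0,"ay": 0,"az": 16,"grip": 0.5},{"tx": -0.02,"ty": -0.09,"tz": 0.075,"ax": 0,"ay": 0,"az": 24,"grip": 0.5},{"tx": -0.03,"ty": -0.13,"tz": 0.075,"ax": 0,"ay": 0,"az": 32,"grip": 0.5},{"tx": -0.037,"ty": -0.155,"tz": 0.075,"ax": 0,"ay": 0,"az": 37.5,"grip": 0.5}]}}

```text
t: 7.8
tcp_pos: [0.5146, -0.0183, 0.1803]
tcp_rot: [-0.091, 0.701, 0.092, 0.701]
wrist_force: [0.2, -0.9, 0.3]
grip_width: 0.504
```

```bash
python3 st.py; python3 - <<'E'
from h import *
im=bot.capture("wrist"); cv2.imwrite("pics/w3.png",im[:,:,::-1])
E
python3 st.py
```

```text
t 7.8 tcp [ 0.5146 -0.0183  0.1803] yawY 104.9 xdown [ 0.001  0.002 -1.   ] j [ 0.92  0.64 -1.34  1.92  0.68  1.15  1.15] 
F [ 0.2  -0.93  0.26] T [-0.002 -0.038  0.027] g 0.504
t 7.85 tcp [ 0.5139 -0.0222  0.1795] yawY 104.8 xdown [-0.002 -0.002 -1.   ] j [ 0.92  0.64 -1.34  1.92  0.68  1.16  1.15] 
F [-0.89 -3.63 -0.71] T [-0.178  0.051 -0.011] g 0.498
```

View pics/w3.png

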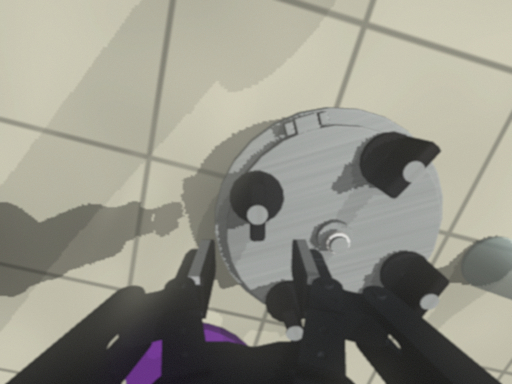

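>>> {"fn": "drive_tool", "kwargs": {"steps": [{"tx": 0,"ty": 0,"tz": -0.03,"ax": 0,"ay": 0,"az": 0,"grip": 0.5},{"tx": 0,"ty": 0,"tz": -0.06,"ax": 0,"ay": 0,"az": 0,"grip": 0.5},{"tx": 0,"ty": 0,"tz": -0.074,"ax": 0,"ay": 0,"az": 0,"grip": 0.5},{"tx": 0,"ty": 0,"tz": -0.074,"ax": 0,"ay": 0,"az": 0,"grip": 0.5}]}}

```text
t: 8.25
tcp_pos: [0.5138, -0.0154, 0.1051]
tcp_rot: [-0.091, 0.702, 0.092, 0.7]
wrist_force: [-0.2, 0.1, 0.5]
grip_width: 0.5
```

```bash
python3 st.py
```

```text
t 8.25 tcp [ 0.5138 -0.0154  0.1051] yawY 104.9 xdown [-0.002  0.001 -1.   ] j [ 0.83  0.71 -1.23  1.99  0.79  1.04  1.06] 
F [-0.19  0.15  0.5 ] T [ 0.072  0.009 -0.025] g 0.5
```

>>> {"fn": "drive_tool", "kwargs": {"steps": [{"tx": 0,"ty": 0,"tz": 0,"ax": 0,"ay": 0,"az": 0,"grip": 0},{"tx": 0,"ty": 0,"tz": 0,"ax": 0,"ay": 0,"az": 0,"grip": 0},{"tx": 0,"ty": 0,"tz": 0,"ax": 0,"ay": 0,"az": 0,"grip": 0},{"tx": 0,"ty": 0,"tz": 0,"ax": 0,"ay": 0,"az": 0,"grip": 0}]}}

```text
t: 8.65
tcp_pos: [0.5156, -0.0152, 0.1078]
tcp_rot: [-0.091, 0.7, 0.091, 0.702]
wrist_force: [-0.2, 1.2, 6.0]
grip_width: 0.127
```

```bash
python3 st.py
```

```text
t 8.65 tcp [ 0.5156 -0.0152  0.1078] yawY 104.8 xdown [ 0.003  0.001 -1.   ] j [ 0.84  0.71 -1.23  1.99  0.79  1.04  1.06] 
F [-0.23  1.19  6.01] T [ 0.283  0.101 -0.008] g 0.127
```

>>> {"fn": "drive_tool", "kwargs": {"steps": [{"tx": 0,"ty": 0,"tz": 0.001,"ax": 0,"ay": 0,"az": -4,"grip": 0},{"tx": 0,"ty": 0,"tz": 0.001,"ax": 0,"ay": 0,"az": -8,"grip": 0},{"tx": 0,"ty": 0,"tz": 0.001,"ax": 0,"ay": 0,"az": -8,"grip": 0}]}}

```text
t: 8.95
tcp_pos: [0.5156, -0.0158, 0.108]
tcp_rot: [-0.042, 0.705, 0.042, 0.707]
wrist_force: [1.8, 2.1, -0.1]
grip_width: 0.128
```

```bash
python3 st.py
```

```text
t 8.95 tcp [ 0.5156 -0.0158  0.108 ] yawY 96.8 xdown [ 0.003  0.001 -1.   ] j [ 0.82  0.69 -1.2   1.99  0.77  1.02  0.94] 
F [ 1.84  2.1  -0.09] T [ 0.29  -0.578  0.016] g 0.128
```

>>> {"fn": "drive_tool", "kwargs": {"steps": [{"tx": 0,"ty": 0,"tz": 0,"ax": 0,"ay": 0,"az": -4,"grip": 0},{"tx": 0,"ty": 0,"tz": 0,"ax": 0,"ay": 0,"az": -8,"grip": 0},{"tx": 0,"ty": 0,"tz": 0,"ax": 0,"ay": 0,"az": -8,"grip": 0}]}}

```text
t: 9.25
tcp_pos: [0.5156, -0.0163, 0.1079]
tcp_rot: [0.007, 0.706, -0.007, 0.708]
wrist_force: [2.5, -0.0, 0.6]
grip_width: 0.125
```

```bash
python3 st.py
```

```text
t 9.25 tcp [ 0.5156 -0.0163  0.1079] yawY 88.9 xdown [ 0.003 -0.    -1.   ] j [ 0.81  0.67 -1.17  1.99  0.74  1.    0.82] 
F [ 2.48 -0.02  0.6 ] T [-0.037 -0.645  0.037] g 0.125
```

>>> {"fn": "drive_tool", "kwargs": {"steps": [{"tx": 0,"ty": 0,"tz": 0,"ax": 0,"ay": 0,"az": -4,"grip": 0},{"tx": 0,"ty": 0,"tz": 0,"ax": 0,"ay": 0,"az": -8,"grip": 0},{"tx": 0,"ty": 0,"tz": 0,"ax": 0,"ay": 0,"az": -8,"grip": 0}]}}

```text
t: 9.55
tcp_pos: [0.5155, -0.0168, 0.1079]
tcp_rot: [0.055, 0.704, -0.056, 0.706]
wrist_force: [4.1, -1.5, 3.2]
grip_width: 0.121
```

```bash
python3 st.py
```

```text
t 9.55 tcp [ 0.5155 -0.0168  0.1079] yawY 81.0 xdown [ 0.002 -0.002 -1.   ] j [ 0.79  0.65 -1.14  1.99  0.72  0.98  0.7 ] 
F [ 4.07 -1.54  3.22] T [-0.403 -0.733  0.285] g 0.121
```

>>> {"fn": "drive_tool", "kwargs": {"steps": [{"tx": 0,"ty": 0,"tz": 0,"ax": 0,"ay": 0,"az": -4,"grip": 0},{"tx": 0,"ty": 0,"tz": 0,"ax": 0,"ay": 0,"az": -8,"grip": 0},{"tx": 0,"ty": 0,"tz": 0,"ax": 0,"ay": 0,"az": -8,"grip": 0}]}}

```text
t: 9.85
tcp_pos: [0.5154, -0.0173, 0.1079]
tcp_rot: [0.104, 0.699, -0.106, 0.7]
wrist_force: [3.2, -4.8, 4.5]
grip_width: 0.127
```

```bash
python3 st.py
```

```text
t 9.85 tcp [ 0.5154 -0.0173  0.1079] yawY 73.0 xdown [ 0.002 -0.002 -1.   ] j [ 0.78  0.63 -1.11  1.99  0.7   0.97  0.59] 
F [ 3.15 -4.77  4.54] T [-0.926 -0.687  0.365] g 0.127
```

>>> {"fn": "drive_tool", "kwargs": {"steps": [{"tx": 0,"ty": 0,"tz": 0,"ax": 0,"ay": 0,"az": -2,"grip": 0},{"tx": 0,"ty": 0,"tz": 0,"ax": 0,"ay": 0,"az": -2,"grip": 0}]}}

```text
t: 10.05
tcp_pos: [0.5153, -0.0174, 0.1078]
tcp_rot: [0.116, 0.697, -0.118, 0.698]
wrist_force: [2.4, -5.1, 6.3]
grip_width: 0.123
```

```bash
python3 st.py
```

```text
t 10.05 tcp [ 0.5153 -0.0174  0.1078] yawY 70.9 xdown [ 0.001 -0.002 -1.   ] j [ 0.77  0.62 -1.1   1.99  0.69  0.96  0.56] 
F [ 2.45 -5.11  6.26] T [-1.119 -0.605  0.433] g 0.123
```

>>> {"fn": "drive_tool", "kwargs": {"steps": [{"tx": 0,"ty": 0,"tz": 0,"ax": 0,"ay": 0,"az": 0,"grip": 0.5},{"tx": 0,"ty": 0,"tz": 0,"ax": 0,"ay": 0,"az": 0,"grip": 0.5},{"tx": 0,"ty": 0,"tz": 0.035,"ax": 0,"ay": 0,"az": 0,"grip": 0.5},{"tx": 0,"ty": 0,"tz": 0.065,"ax": 0,"ay": 0,"az": 8,"grip": 0.5},{"tx": 0.035,"ty": 0.022,"tz": 0.075,"ax": 0,"ay": 0,"az": 16,"grip": 0.5},{"tx": 0.07,"ty": 0.044,"tz": 0.075,"ax": 0,"ay": 0,"az": 24,"grip": 0.5},{"tx": 0.096,"ty": 0.06,"tz": 0.075,"ax": 0,"ay": 0,"az": 32,"grip": 0.5},{"tx": 0.096,"ty": 0.06,"tz": 0.075,"ax": 0,"ay": 0,"az": 40,"grip": 0.5}]}}

```text
t: 10.85
tcp_pos: [0.6118, 0.0473, 0.1818]
tcp_rot: [-0.129, 0.695, 0.132, 0.695]
wrist_force: [-0.5, -0.4, 0.4]
grip_width: 0.501
```

```bash
python3 st.py
```

```text
t 10.85 tcp [0.6118 0.0473 0.1818] yawY 111.3 xdown [-0.001  0.004 -1.   ] j [ 0.65  0.76 -1.25  1.69  0.75  1.26  1.17] 
F [-0.48 -0.42  0.4 ] T [ 0.014  0.039 -0.059] g 0.501
```

>>> {"fn": "drive_tool", "kwargs": {"steps": [{"tx": 0,"ty": -0.003,"tz": 0,"ax": 0,"ay": 0,"az": 8,"grip": 0.5},{"tx": 0,"ty": -0.003,"tz": 0,"ax": 0,"ay": 0,"az": 8.5,"grip": 0.5},{"tx": 0,"ty": -0.003,"tz": 0,"ax": 0,"ay": 0,"az": 8.5,"grip": 0.5}]}}

```text
t: 11.15
tcp_pos: [0.6097, 0.0411, 0.1816]
tcp_rot: [-0.178, 0.685, 0.179, 0.684]
wrist_force: [-0.3, 0.4, -0.2]
grip_width: 0.504
```

```bash
python3 st.py; python3 - <<'E'
from h import *
im=bot.capture("wrist"); cv2.imwrite("pics/w4.png",im[:,:,::-1])
E
python3 st.py
```

```text
t 11.15 tcp [0.6097 0.0411 0.1816] yawY 119.2 xdown [-0.002  0.001 -1.   ] j [ 0.67  0.78 -1.28  1.7   0.78  1.28  1.3 ] 
F [-0.31  0.42 -0.2 ] T [ 0.024  0.048 -0.063] g 0.504
t 11.2 tcp [0.6099 0.041  0.1819] yawY 119.2 xdown [-0.001  0.    -1.   ] j [ 0.67  0.78 -1.28  1.7   0.78  1.28  1.3 ] 
F [ 0.02 -0.7  -0.67] T [0.01  0.002 0.027] g 0.498
```

View pics/w4.png

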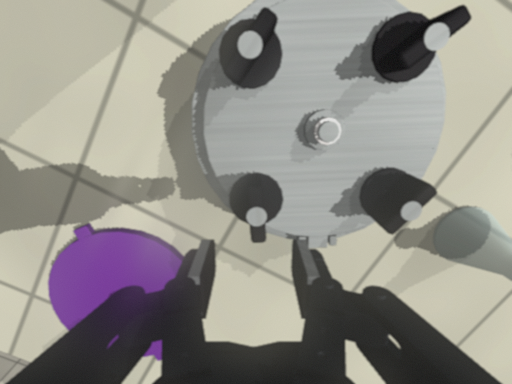

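>>> {"fn": "drive_tool", "kwargs": {"steps": [{"tx": 0.001,"ty": 0.001,"tz": -0.03,"ax": 0,"ay": 0,"az": 2,"grip": 0.5},{"tx": 0.001,"ty": 0.001,"tz": -0.06,"ax": 0,"ay": 0,"az": 2,"grip": 0.5},{"tx": 0.001,"ty": 0.001,"tz": -0.075,"ax": 0,"ay": 0,"az": 2,"grip": 0.5},{"tx": 0.001,"ty": 0.001,"tz": -0.075,"ax": 0,"ay": 0,"az": 2,"grip": 0.5},{"tx": 0.001,"ty": 0.001,"tz": -0.075,"ax": 0,"ay": 0,"az": 2,"grip": 0},{"tx": 0.001,"ty": 0.001,"tz": -0.074,"ax": 0,"ay": 0,"az": 2,"grip": 0},{"tx": 0.001,"ty": 0.001,"tz": -0.073,"ax": 0,"ay": 0,"az": 2,"grip": 0},{"tx": 0.001,"ty": 0.001,"tz": -0.073,"ax": 0,"ay": 0,"az": 2,"grip": 0}]}}

```text
t: 12.0
tcp_pos: [0.6114, 0.0441, 0.1102]
tcp_rot: [-0.19, 0.68, 0.192, 0.681]
wrist_force: [-0.7, 4.6, -4.2]
grip_width: 0.125
```

```bash
python3 st.py
```

```text
t 12.0 tcp [0.6114 0.0441 0.1102] yawY 121.4 xdown [ 0.001  0.004 -1.   ] j [ 0.64  0.85 -1.22  1.76  0.86  1.18  1.28] 
F [-0.75  4.57 -4.22] T [ 1.105  0.009 -0.033] g 0.125
```

>>> {"fn": "drive_tool", "kwargs": {"steps": [{"tx": 0,"ty": 0,"tz": 0,"ax": 0,"ay": 0,"az": -4,"grip": 0},{"tx": 0,"ty": 0,"tz": 0,"ax": 0,"ay": 0,"az": -8,"grip": 0},{"tx": 0,"ty": 0,"tz": 0,"ax": 0,"ay": 0,"az": -8,"grip": 0}]}}

```text
t: 12.3
tcp_pos: [0.6115, 0.0436, 0.1101]
tcp_rot: [-0.142, 0.692, 0.144, 0.693]
wrist_force: [0.2, 5.5, -2.7]
grip_width: 0.122
```

```bash
python3 st.py
```

```text
t 12.3 tcp [0.6115 0.0436 0.1101] yawY 113.4 xdown [ 0.001  0.002 -1.   ] j [ 0.63  0.83 -1.19  1.76  0.84  1.16  1.15] 
F [ 0.17  5.52 -2.68] T [ 1.119 -0.09   0.036] g 0.122
```

>>> {"fn": "drive_tool", "kwargs": {"steps": [{"tx": 0,"ty": 0.001,"tz": 0,"ax": 0,"ay": 0,"az": -4,"grip": 0},{"tx": 0,"ty": 0.001,"tz": 0,"ax": 0,"ay": 0,"az": -8,"grip": 0},{"tx": 0,"ty": 0.001,"tz": 0,"ax": 0,"ay": 0,"az": -8,"grip": 0}]}}

```text
t: 12.6
tcp_pos: [0.6117, 0.0432, 0.1101]
tcp_rot: [-0.095, 0.7, 0.095, 0.701]
wrist_force: [-1.4, 2.0, -1.1]
grip_width: 0.123
```

```bash
python3 st.py
```

```text
t 12.6 tcp [0.6117 0.0432 0.1101] yawY 105.4 xdown [ 0.001 -0.    -1.   ] j [ 0.62  0.81 -1.16  1.76  0.82  1.15  1.03] 
F [-1.4   2.04 -1.1 ] T [ 0.515  0.092 -0.017] g 0.123
```

>>> {"fn": "drive_tool", "kwargs": {"steps": [{"tx": 0,"ty": 0,"tz": 0,"ax": 0,"ay": 0,"az": -4,"grip": 0},{"tx": 0,"ty": 0,"tz": 0,"ax": 0,"ay": 0,"az": -8,"grip": 0},{"tx": 0,"ty": 0,"tz": 0,"ax": 0,"ay": 0,"az": -8,"grip": 0}]}}

```text
t: 12.9
tcp_pos: [0.6118, 0.0428, 0.11]
tcp_rot: [-0.046, 0.705, 0.045, 0.706]
wrist_force: [-1.3, 1.3, 0.2]
grip_width: 0.125
```

```bash
python3 st.py
```

```text
t 12.9 tcp [0.6118 0.0428 0.11  ] yawY 97.4 xdown [ 0.001 -0.001 -1.   ] j [ 0.6   0.8  -1.14  1.76  0.8   1.13  0.91] 
F [-1.34  1.29  0.17] T [0.166 0.195 0.011] g 0.125
```

>>> {"fn": "drive_tool", "kwargs": {"steps": [{"tx": 0,"ty": 0,"tz": 0,"ax": 0,"ay": 0,"az": -4,"grip": 0},{"tx": 0,"ty": 0,"tz": 0,"ax": 0,"ay": 0,"az": -8,"grip": 0},{"tx": 0,"ty": 0,"tz": 0,"ax": 0,"ay": 0,"az": -8,"grip": 0}]}}

```text
t: 13.2
tcp_pos: [0.6118, 0.0423, 0.11]
tcp_rot: [0.003, 0.707, -0.004, 0.707]
wrist_force: [-1.3, -0.1, 2.2]
grip_width: 0.124
```

```bash
python3 st.py
```

```text
t 13.2 tcp [0.6118 0.0423 0.11  ] yawY 89.4 xdown [ 0.001 -0.001 -1.   ] j [ 0.59  0.78 -1.11  1.76  0.78  1.11  0.78] 
F [-1.26 -0.08  2.22] T [-0.091  0.26   0.054] g 0.124
```

>>> {"fn": "drive_tool", "kwargs": {"steps": [{"tx": 0,"ty": 0,"tz": 0,"ax": 0,"ay": 0,"az": -4,"grip": 0},{"tx": 0,"ty": 0,"tz": 0,"ax": 0,"ay": 0,"az": -8,"grip": 0},{"tx": 0,"ty": 0,"tz": 0,"ax": 0,"ay": 0,"az": -8,"grip": 0}]}}

```text
t: 13.5
tcp_pos: [0.6117, 0.0419, 0.1099]
tcp_rot: [0.052, 0.705, -0.054, 0.705]
wrist_force: [-2.1, -0.8, 4.9]
grip_width: 0.124
```

```bash
python3 st.py
```

```text
t 13.5 tcp [0.6117 0.0419 0.1099] yawY 81.4 xdown [ 0.    -0.002 -1.   ] j [ 0.58  0.76 -1.08  1.76  0.76  1.1   0.66] 
F [-2.12 -0.76  4.93] T [-0.491  0.488  0.085] g 0.124
```

>>> {"fn": "drive_tool", "kwargs": {"steps": [{"tx": 0,"ty": 0,"tz": -0.001,"ax": 0,"ay": 0,"az": -4,"grip": 0},{"tx": 0,"ty": 0,"tz": -0.001,"ax": 0,"ay": 0,"az": -8,"grip": 0},{"tx": 0,"ty": 0,"tz": -0.001,"ax": 0,"ay": 0,"az": -8,"grip": 0}]}}

```text
t: 13.8
tcp_pos: [0.6116, 0.0415, 0.1098]
tcp_rot: [0.1, 0.7, -0.103, 0.7]
wrist_force: [-4.1, -2.8, 10.8]
grip_width: 0.125
```

```bash
python3 st.py
```

```text
t 13.8 tcp [0.6116 0.0415 0.1098] yawY 73.5 xdown [ 0.    -0.004 -1.   ] j [ 0.56  0.75 -1.05  1.76  0.73  1.08  0.54] 
F [-4.05 -2.81 10.79] T [-0.912  1.049  0.338] g 0.125
```

>>> {"fn": "drive_tool", "kwargs": {"steps": [{"tx": 0,"ty": 0,"tz": 0.002,"ax": 0,"ay": 0,"az": -3.5,"grip": 0},{"tx": 0,"ty": 0,"tz": 0.002,"ax": 0,"ay": 0,"az": -7,"grip": 0},{"tx": 0,"ty": 0,"tz": 0.002,"ax": 0,"ay": 0,"az": -7,"grip": 0}]}}

```text
t: 14.1
tcp_pos: [0.6113, 0.0411, 0.11]
tcp_rot: [0.143, 0.692, -0.145, 0.692]
wrist_force: [-1.9, -4.1, 1.7]
grip_width: 0.125
```

```bash
python3 st.py
```

```text
t 14.1 tcp [0.6113 0.0411 0.11  ] yawY 66.5 xdown [-0.001 -0.003 -1.   ] j [ 0.55  0.73 -1.02  1.76  0.71  1.07  0.43] 
F [-1.89 -4.09  1.75] T [-0.941  0.413  0.375] g 0.125
```

>>> {"fn": "drive_tool", "kwargs": {"steps": [{"tx": 0,"ty": 0,"tz": 0,"ax": 0,"ay": 0,"az": -2,"grip": 0},{"tx": 0,"ty": 0,"tz": 0,"ax": 0,"ay": 0,"az": -2,"grip": 0}]}}

```text
t: 14.3
tcp_pos: [0.6112, 0.041, 0.11]
tcp_rot: [0.155, 0.69, -0.158, 0.689]
wrist_force: [-1.2, -4.8, 3.1]
grip_width: 0.122
```

```bash
python3 st.py
```

```text
t 14.3 tcp [0.6112 0.041  0.11  ] yawY 64.5 xdown [-0.001 -0.003 -1.   ] j [ 0.55  0.73 -1.02  1.76  0.71  1.07  0.4 ] 
F [-1.24 -4.81  3.07] T [-1.269  0.556  0.429] g 0.122
```

>>> {"fn": "drive_tool", "kwargs": {"steps": [{"tx": 0,"ty": 0,"tz": 0,"ax": 0,"ay": 0,"az": 0,"grip": 0.5},{"tx": 0,"ty": 0,"tz": 0,"ax": 0,"ay": 0,"az": 0,"grip": 0.5},{"tx": 0,"ty": 0,"tz": 0.035,"ax": 0,"ay": 0,"az": 0,"grip": 0.5},{"tx": 0,"ty": 0,"tz": 0.065,"ax": 0,"ay": 0,"az": 0,"grip": 0.5},{"tx": -0.045,"ty": 0.01,"tz": 0.073,"ax": 0,"ay": 0,"az": 0,"grip": 0.5},{"tx": -0.09,"ty": 0.02,"tz": 0.073,"ax": 0,"ay": 0,"az": 0,"grip": 0.5},{"tx": -0.13,"ty": 0.03,"tz": 0.073,"ax": 0,"ay": 0,"az": 0,"grip": 0.5},{"tx": -0.156,"ty": 0.038,"tz": 0.073,"ax": 0,"ay": 0,"az": 2,"grip": 0.5}]}}

```text
t: 15.1
tcp_pos: [0.4526, 0.0825, 0.1832]
tcp_rot: [0.144, 0.692, -0.144, 0.692]
wrist_force: [-0.1, 0.2, 1.0]
grip_width: 0.499
```

>>> {"fn": "drive_tool", "kwargs": {"steps": [{"tx": 0,"ty": 0,"tz": 0,"ax": 0,"ay": 0,"az": 0,"grip": 0.5},{"tx": 0,"ty": 0,"tz": 0,"ax": 0,"ay": 0,"az": 0,"grip": 0.5}]}}

```text
t: 15.3
tcp_pos: [0.4558, 0.0815, 0.1837]
tcp_rot: [0.145, 0.692, -0.145, 0.693]
wrist_force: [0.2, -0.9, -0.6]
grip_width: 0.497
```

```bash
python3 st.py; python3 - <<'E'
from h import *
im=bot.capture("wrist"); cv2.imwrite("pics/w5.png",im[:,:,::-1])
E
```

```text
t 15.3 tcp [0.4558 0.0815 0.1837] yawY 66.4 xdown [ 0.002  0.001 -1.   ] j [ 0.74  0.44 -1.25  2.03  0.5   1.02  0.4 ] 
F [ 0.18 -0.87 -0.61] T [ 0.011 -0.054  0.052] g 0.497
```

View pics/w5.png

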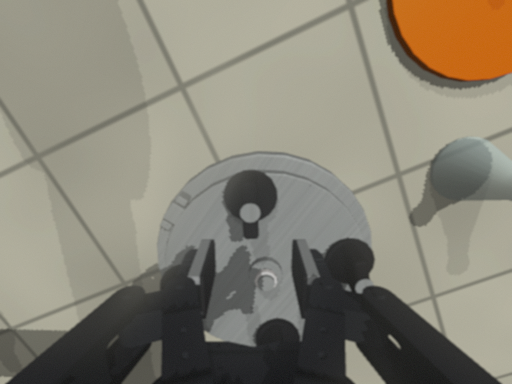

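>>> {"fn": "drive_tool", "kwargs": {"steps": [{"tx": -0.003,"ty": -0.003,"tz": -0.03,"ax": 0,"ay": 0,"az": 0,"grip": 0.5},{"tx": -0.003,"ty": -0.003,"tz": -0.06,"ax": 0,"ay": 0,"az": 0,"grip": 0.5},{"tx": -0.003,"ty": -0.003,"tz": -0.077,"ax": 0,"ay": 0,"az": 0,"grip": 0.5},{"tx": -0.003,"ty": -0.003,"tz": -0.077,"ax": 0,"ay": 0,"az": 0,"grip": 0.5},{"tx": -0.003,"ty": -0.003,"tz": -0.077,"ax": 0,"ay": 0,"az": 0,"grip": 0},{"tx": -0.003,"ty": -0.003,"tz": -0.076,"ax": 0,"ay": 0,"az": 0,"grip": 0},{"tx": -0.003,"ty": -0.003,"tz": -0.075,"ax": 0,"ay": 0,"az": 0,"grip": 0},{"tx": -0.003,"ty": -0.003,"tz": -0.075,"ax": 0,"ay": 0,"az": 0,"grip": 0}]}}

```text
t: 16.15
tcp_pos: [0.454, 0.079, 0.1088]
tcp_rot: [0.147, 0.691, -0.144, 0.693]
wrist_force: [5.2, 3.9, -11.3]
grip_width: 0.124
```

```bash
python3 st.py
```

```text
t 16.15 tcp [0.454  0.079  0.1088] yawY 66.3 xdown [ 0.004  0.004 -1.   ] j [ 0.63  0.53 -1.13  2.11  0.63  0.89  0.29] 
F [  5.2    3.85 -11.28] T [ 0.842 -1.029  0.048] g 0.124
```

>>> {"fn": "drive_tool", "kwargs": {"steps": [{"tx": 0,"ty": 0,"tz": 0,"ax": 0,"ay": 0,"az": -4,"grip": 0},{"tx": 0,"ty": 0,"tz": 0,"ax": 0,"ay": 0,"az": -8,"grip": 0},{"tx": 0,"ty": 0,"tz": 0,"ax": 0,"ay": 0,"az": -8,"grip": 0}]}}

```text
t: 16.45
tcp_pos: [0.4538, 0.0788, 0.1088]
tcp_rot: [0.195, 0.679, -0.192, 0.681]
wrist_force: [4.5, 4.1, -10.6]
grip_width: 0.126
```

```bash
python3 st.py
```

```text
t 16.45 tcp [0.4538 0.0788 0.1088] yawY 58.2 xdown [ 0.004  0.003 -1.   ] j [ 0.61  0.51 -1.09  2.11  0.6   0.87  0.17] 
F [  4.47   4.13 -10.57] T [ 0.736 -0.932  0.004] g 0.126
```

>>> {"fn": "drive_tool", "kwargs": {"steps": [{"tx": 0,"ty": 0,"tz": -0.001,"ax": 0,"ay": 0,"az": -4,"grip": 0},{"tx": 0,"ty": 0,"tz": -0.0015,"ax": 0,"ay": 0,"az": -8,"grip": 0},{"tx": 0,"ty": 0,"tz": -0.0015,"ax": 0,"ay": 0,"az": -8,"grip": 0}]}}

```text
t: 16.75
tcp_pos: [0.4538, 0.0787, 0.1084]
tcp_rot: [0.241, 0.664, -0.24, 0.666]
wrist_force: [-0.6, 0.8, 5.9]
grip_width: 0.124
```

```bash
python3 st.py
```

```text
t 16.75 tcp [0.4538 0.0787 0.1084] yawY 50.3 xdown [ 0.003  0.001 -1.   ] j [ 0.58  0.49 -1.06  2.11  0.58  0.86  0.06] 
F [-0.62  0.84  5.86] T [0.245 0.114 0.118] g 0.124
```

>>> {"fn": "drive_tool", "kwargs": {"steps": [{"tx": 0,"ty": 0,"tz": 0,"ax": 0,"ay": 0,"az": -4,"grip": 0},{"tx": 0,"ty": 0,"tz": 0,"ax": 0,"ay": 0,"az": -8,"grip": 0},{"tx": 0,"ty": 0,"tz": 0,"ax": 0,"ay": 0,"az": -8,"grip": 0}]}}

```text
t: 17.05
tcp_pos: [0.4536, 0.0786, 0.1084]
tcp_rot: [0.286, 0.646, -0.285, 0.648]
wrist_force: [-1.1, 0.9, 7.0]
grip_width: 0.123
```

```bash
python3 st.py
```

```text
t 17.05 tcp [0.4536 0.0786 0.1084] yawY 42.3 xdown [ 0.003  0.    -1.   ] j [ 0.56  0.48 -1.02  2.11  0.55  0.84 -0.06] 
F [-1.09  0.85  7.05] T [0.166 0.258 0.137] g 0.123
```

>>> {"fn": "drive_tool", "kwargs": {"steps": [{"tx": 0,"ty": 0,"tz": 0.001,"ax": 0,"ay": 0,"az": -3,"grip": 0},{"tx": 0,"ty": 0,"tz": 0.001,"ax": 0,"ay": 0,"az": -6,"grip": 0},{"tx": 0,"ty": 0,"tz": 0.001,"ax": 0,"ay": 0,"az": -6,"grip": 0}]}}

```text
t: 17.35
tcp_pos: [0.4533, 0.0784, 0.1086]
tcp_rot: [0.319, 0.631, -0.318, 0.632]
wrist_force: [1.3, 2.5, 0.2]
grip_width: 0.125
```

```bash
python3 st.py
```

```text
t 17.35 tcp [0.4533 0.0784 0.1086] yawY 36.4 xdown [ 0.003  0.001 -1.   ] j [ 0.54  0.47 -1.    2.11  0.53  0.84 -0.14] 
F [1.31 2.53 0.16] T [ 0.373 -0.28   0.277] g 0.125
```

>>> {"fn": "drive_tool", "kwargs": {"steps": [{"tx": 0,"ty": 0,"tz": 0,"ax": 0,"ay": 0,"az": -3,"grip": 0},{"tx": 0,"ty": 0,"tz": 0,"ax": 0,"ay": 0,"az": -6,"grip": 0},{"tx": 0,"ty": 0,"tz": 0,"ax": 0,"ay": 0,"az": -6,"grip": 0}]}}

```text
t: 17.65
tcp_pos: [0.4531, 0.0784, 0.1085]
tcp_rot: [0.352, 0.613, -0.351, 0.614]
wrist_force: [1.6, 1.4, 2.4]
grip_width: 0.129
```

```bash
python3 st.py
```

```text
t 17.65 tcp [0.4531 0.0784 0.1085] yawY 30.4 xdown [ 0.002  0.    -1.   ] j [ 0.53  0.45 -0.97  2.11  0.52  0.83 -0.23] 
F [1.63 1.35 2.43] T [ 0.347 -0.099  0.379] g 0.129
```

>>> {"fn": "drive_tool", "kwargs": {"steps": [{"tx": 0,"ty": 0,"tz": 0,"ax": 0,"ay": 0,"az": -2,"grip": 0},{"tx": 0,"ty": 0,"tz": 0,"ax": 0,"ay": 0,"az": -2,"grip": 0}]}}

```text
t: 17.85
tcp_pos: [0.4531, 0.0783, 0.1084]
tcp_rot: [0.363, 0.607, -0.362, 0.608]
wrist_force: [0.3, 0.9, 5.4]
grip_width: 0.12
```

```bash
python3 st.py
```

```text
t 17.85 tcp [0.4531 0.0783 0.1084] yawY 28.3 xdown [ 0.001  0.    -1.   ] j [ 0.52  0.45 -0.96  2.11  0.51  0.82 -0.26] 
F [0.27 0.89 5.38] T [ 0.3   -0.102  0.4  ] g 0.12
```

>>> {"fn": "drive_tool", "kwargs": {"steps": [{"tx": 0,"ty": 0,"tz": 0.0005,"ax": 0,"ay": 0,"az": -1.5,"grip": 0},{"tx": 0,"ty": 0,"tz": 0.0005,"ax": 0,"ay": 0,"az": -1.5,"grip": 0},{"tx": 0,"ty": 0,"tz": 0.0005,"ax": 0,"ay": 0,"az": -1.5,"grip": 0},{"tx": 0,"ty": 0,"tz": 0.0005,"ax": 0,"ay": 0,"az": -1.5,"grip": 0}]}}

```text
t: 18.25
tcp_pos: [0.453, 0.0782, 0.1085]
tcp_rot: [0.371, 0.602, -0.37, 0.602]
wrist_force: [2.0, 3.1, 2.4]
grip_width: 0.124
```

```bash
python3 st.py
```

```text
t 18.25 tcp [0.453  0.0782 0.1085] yawY 26.8 xdown [ 0.001  0.001 -1.   ] j [ 0.52  0.45 -0.96  2.11  0.5   0.82 -0.28] 
F [1.99 3.11 2.39] T [ 0.572 -0.496  0.451] g 0.124
```

>>> {"fn": "drive_tool", "kwargs": {"steps": [{"tx": 0,"ty": 0,"tz": 0,"ax": 0,"ay": 0,"az": -4,"grip": 0},{"tx": 0,"ty": 0,"tz": 0,"ax": 0,"ay": 0,"az": -8,"grip": 0},{"tx": 0,"ty": 0,"tz": 0,"ax": 0,"ay": 0,"az": -12,"grip": 0},{"tx": 0,"ty": 0,"tz": 0,"ax": 0,"ay": 0,"az": -12,"grip": 0}]}}

```text
t: 18.65
tcp_pos: [0.4526, 0.0782, 0.1085]
tcp_rot: [0.431, 0.56, -0.431, 0.561]
wrist_force: [0.8, 2.8, 3.4]
grip_width: 0.123
```

```bash
python3 st.py
```

```text
t 18.65 tcp [0.4526 0.0782 0.1085] yawY 14.9 xdown [ 0.001 -0.    -1.   ] j [ 0.48  0.43 -0.9   2.12  0.47  0.81 -0.46] 
F [0.83 2.76 3.36] T [ 0.515 -0.317  0.477] g 0.123
```

>>> {"fn": "drive_tool", "kwargs": {"steps": [{"tx": 0,"ty": 0,"tz": 0,"ax": 0,"ay": 0,"az": -4,"grip": 0},{"tx": 0,"ty": 0,"tz": 0,"ax": 0,"ay": 0,"az": -8,"grip": 0},{"tx": 0,"ty": 0,"tz": 0,"ax": 0,"ay": 0,"az": -10,"grip": 0},{"tx": 0,"ty": 0,"tz": 0,"ax": 0,"ay": 0,"az": -10,"grip": 0}]}}

```text
t: 19.05
tcp_pos: [0.4523, 0.0782, 0.1085]
tcp_rot: [0.478, 0.521, -0.478, 0.521]
wrist_force: [0.4, 2.2, 5.2]
grip_width: 0.124
```

```bash
python3 st.py
```

```text
t 19.05 tcp [0.4523 0.0782 0.1085] yawY 4.9 xdown [-0. -0. -1.] j [ 0.45  0.41 -0.86  2.12  0.44  0.8  -0.6 ] 
F [0.37 2.15 5.21] T [ 0.608 -0.04   0.639] g 0.124
```

>>> {"fn": "drive_tool", "kwargs": {"steps": [{"tx": 0,"ty": 0,"tz": 0,"ax": 0,"ay": 0,"az": -5,"grip": 0},{"tx": 0,"ty": 0,"tz": 0,"ax": 0,"ay": 0,"az": -5,"grip": 0}]}}

```text
t: 19.25
tcp_pos: [0.4521, 0.0782, 0.1085]
tcp_rot: [-0.5, -0.499, 0.501, -0.499]
wrist_force: [0.6, 2.5, 5.3]
grip_width: 0.124
```

```bash
python3 st.py
```

```text
t 19.25 tcp [0.4521 0.0782 0.1085] yawY -0.1 xdown [-0. -0. -1.] j [ 0.43  0.41 -0.84  2.12  0.43  0.79 -0.68] 
F [0.61 2.46 5.27] T [0.589 0.167 0.708] g 0.124
```

```bash
python3 - <<'E'
from h import *
for i in range(3):
    bot.capture("top"); print(bot.read_state()["torque"].round(3) if hasattr(bot.read_state()["torque"],'round') else bot.read_state()["torque"])
E
```

```text
[0.582 0.119 0.694]
[0.539 0.126 0.691]
[0.584 0.123 0.691]
```

>>> {"fn": "drive_tool", "kwargs": {"steps": [{"tx": 0,"ty": 0,"tz": 0,"ax": 0,"ay": 0,"az": 0,"grip": 0.5},{"tx": 0,"ty": 0,"tz": 0,"ax": 0,"ay": 0,"az": 0,"grip": 0.5},{"tx": 0,"ty": 0,"tz": 0.035,"ax": 0,"ay": 0,"az": 0,"grip": 0.5},{"tx": 0,"ty": 0,"tz": 0.065,"ax": 0,"ay": 0,"az": 8,"grip": 0.5},{"tx": 0.045,"ty": -0.01,"tz": 0.073,"ax": 0,"ay": 0,"az": 16,"grip": 0.5},{"tx": 0.09,"ty": -0.02,"tz": 0.073,"ax": 0,"ay": 0,"az": 24,"grip": 0.5},{"tx": 0.13,"ty": -0.03,"tz": 0.073,"ax": 0,"ay": 0,"az": 32,"grip": 0.5},{"tx": 0.159,"ty": -0.036,"tz": 0.073,"ax": 0,"ay": 0,"az": 40,"grip": 0.5}]}}

```text
t: 20.2
tcp_pos: [0.6128, 0.0388, 0.1798]
tcp_rot: [0.298, 0.641, -0.3, 0.64]
wrist_force: [-0.1, 0.4, 0.5]
grip_width: 0.495
```

>>> {"fn": "drive_tool", "kwargs": {"steps": [{"tx": 0,"ty": 0,"tz": 0,"ax": 0,"ay": 0,"az": 8.5,"grip": 0.5},{"tx": 0,"ty": 0,"tz": 0,"ax": 0,"ay": 0,"az": 17,"grip": 0.5},{"tx": 0,"ty": 0,"tz": 0,"ax": 0,"ay": 0,"az": 25.5,"grip": 0.5},{"tx": 0,"ty": 0,"tz": 0,"ax": 0,"ay": 0,"az": 34,"grip": 0.5},{"tx": 0,"ty": 0,"tz": 0,"ax": 0,"ay": 0,"az": 36.5,"grip": 0.5},{"tx": 0,"ty": 0,"tz": 0,"ax": 0,"ay": 0,"az": 36.5,"grip": 0.5}]}}

```text
t: 20.8
tcp_pos: [0.6104, 0.0405, 0.1798]
tcp_rot: [0.084, 0.703, -0.085, 0.701]
wrist_force: [0.6, -0.0, -0.1]
grip_width: 0.502
```

```bash
python3 st.py; python3 - <<'E'
from h import *
im=bot.capture("wrist"); cv2.imwrite("pics/w6.png",im[:,:,::-1])
E
```

```text
t 20.8 tcp [0.6104 0.0405 0.1798] yawY 76.2 xdown [-0.004 -0.001 -1.   ] j [ 0.6   0.67 -1.11  1.7   0.65  1.19  0.65] 
F [ 0.65 -0.   -0.08] T [-0.016 -0.043  0.054] g 0.502
```

View pics/w6.png

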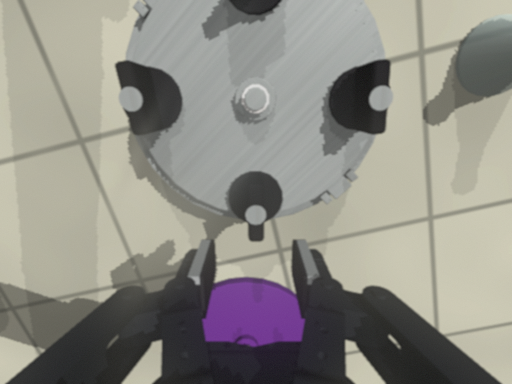

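>>> {"fn": "drive_tool", "kwargs": {"steps": [{"tx": 0.001,"ty": 0.001,"tz": -0.03,"ax": 0,"ay": 0,"az": 0,"grip": 0.5},{"tx": 0.001,"ty": 0.001,"tz": -0.06,"ax": 0,"ay": 0,"az": 0,"grip": 0.5},{"tx": 0.001,"ty": 0.001,"tz": -0.073,"ax": 0,"ay": 0,"az": 0,"grip": 0.5},{"tx": 0.001,"ty": 0.001,"tz": -0.073,"ax": 0,"ay": 0,"az": 0,"grip": 0.5},{"tx": 0.001,"ty": 0.001,"tz": -0.073,"ax": 0,"ay": 0,"az": 0,"grip": 0},{"tx": 0.001,"ty": 0.001,"tz": -0.073,"ax": 0,"ay": 0,"az": 0,"grip": 0},{"tx": 0.001,"ty": 0.001,"tz": -0.072,"ax": 0,"ay": 0,"az": 0,"grip": 0},{"tx": 0.001,"ty": 0.001,"tz": -0.072,"ax": 0,"ay": 0,"az": 0,"grip": 0}]}}

```text
t: 21.65
tcp_pos: [0.613, 0.042, 0.1102]
tcp_rot: [0.084, 0.702, -0.085, 0.703]
wrist_force: [0.5, -3.4, 1.6]
grip_width: 0.125
```

```bash
python3 st.py
```

```text
t 21.65 tcp [0.613  0.042  0.1102] yawY 76.2 xdown [ 0.001 -0.002 -1.   ] j [ 0.56  0.74 -1.04  1.76  0.73  1.08  0.59] 
F [ 0.53 -3.41  1.58] T [-0.654  0.125  0.096] g 0.125
```

>>> {"fn": "drive_tool", "kwargs": {"steps": [{"tx": 0,"ty": 0,"tz": 0,"ax": 0,"ay": 0,"az": -4,"grip": 0},{"tx": 0,"ty": 0,"tz": 0,"ax": 0,"ay": 0,"az": -8,"grip": 0},{"tx": 0,"ty": 0,"tz": 0,"ax": 0,"ay": 0,"az": -11,"grip": 0},{"tx": 0,"ty": 0,"tz": 0,"ax": 0,"ay": 0,"az": -11,"grip": 0}]}}

```text
t: 22.05
tcp_pos: [0.6128, 0.0412, 0.1101]
tcp_rot: [0.15, 0.69, -0.153, 0.691]
wrist_force: [-1.7, -4.1, 3.3]
grip_width: 0.124
```

```bash
python3 st.py
```

```text
t 22.05 tcp [0.6128 0.0412 0.1101] yawY 65.3 xdown [ 0.001 -0.004 -1.   ] j [ 0.54  0.72 -1.    1.76  0.7   1.06  0.43] 
F [-1.65 -4.11  3.28] T [-1.138  0.215  0.347] g 0.124
```

>>> {"fn": "drive_tool", "kwargs": {"steps": [{"tx": 0,"ty": -0.001,"tz": 0,"ax": 0,"ay": 0,"az": -4,"grip": 0},{"tx": 0,"ty": -0.001,"tz": 0,"ax": 0,"ay": 0,"az": -8,"grip": 0},{"tx": 0,"ty": -0.001,"tz": 0,"ax": 0,"ay": 0,"az": -12,"grip": 0},{"tx": 0,"ty": -0.001,"tz": 0,"ax": 0,"ay": 0,"az": -14,"grip": 0},{"tx": 0,"ty": -0.001,"tz": 0,"ax": 0,"ay": 0,"az": -14,"grip": 0}]}}

```text
t: 22.55
tcp_pos: [0.6123, 0.0401, 0.1102]
tcp_rot: [0.233, 0.667, -0.235, 0.668]
wrist_force: [-2.2, -5.4, 5.7]
grip_width: 0.124
```

```bash
python3 st.py
```

```text
t 22.55 tcp [0.6123 0.0401 0.1102] yawY 51.3 xdown [-0.    -0.004 -1.   ] j [ 0.51  0.69 -0.95  1.76  0.65  1.04  0.22] 
F [-2.19 -5.44  5.72] T [-1.301  0.568  0.606] g 0.124
```

>>> {"fn": "drive_tool", "kwargs": {"steps": [{"tx": 0,"ty": 0,"tz": 0,"ax": 0,"ay": 0,"az": -4,"grip": 0},{"tx": 0,"ty": 0,"tz": 0,"ax": 0,"ay": 0,"az": -7,"grip": 0},{"tx": 0,"ty": 0,"tz": 0,"ax": 0,"ay": 0,"az": -7,"grip": 0}]}}

```text
t: 22.85
tcp_pos: [0.612, 0.0397, 0.1102]
tcp_rot: [0.273, 0.651, -0.276, 0.652]
wrist_force: [-3.0, -6.5, 7.1]
grip_width: 0.125
```

```bash
python3 st.py
```

```text
t 22.85 tcp [0.612  0.0397 0.1102] yawY 44.3 xdown [-0.001 -0.005 -1.   ] j [ 0.5   0.68 -0.92  1.76  0.63  1.02  0.11] 
F [-3.05 -6.48  7.14] T [-1.477  0.847  0.654] g 0.125
```

>>> {"fn": "drive_tool", "kwargs": {"steps": [{"tx": 0,"ty": 0,"tz": 0.0005,"ax": 0,"ay": 0,"az": -2,"grip": 0},{"tx": 0,"ty": 0,"tz": 0.0005,"ax": 0,"ay": 0,"az": -2,"grip": 0}]}}

```text
t: 23.05
tcp_pos: [0.6119, 0.0395, 0.1102]
tcp_rot: [0.284, 0.647, -0.287, 0.647]
wrist_force: [-3.2, -6.7, 4.5]
grip_width: 0.123
```

```bash
python3 st.py
```

```text
t 23.05 tcp [0.6119 0.0395 0.1102] yawY 42.4 xdown [-0.001 -0.005 -1.   ] j [ 0.49  0.68 -0.91  1.76  0.63  1.02  0.08] 
F [-3.18 -6.69  4.5 ] T [-1.475  0.719  0.599] g 0.123
```

>>> {"fn": "drive_tool", "kwargs": {"steps": [{"tx": 0,"ty": 0,"tz": 0,"ax": 0,"ay": 0,"az": 0,"grip": 0.5},{"tx": 0,"ty": 0,"tz": 0,"ax": 0,"ay": 0,"az": 0,"grip": 0.5},{"tx": 0,"ty": 0,"tz": 0.035,"ax": 0,"ay": 0,"az": 0,"grip": 0.5},{"tx": 0,"ty": 0,"tz": 0.065,"ax": 0,"ay": 0,"az": 8,"grip": 0.5},{"tx": -0.02,"ty": 0.033,"tz": 0.071,"ax": 0,"ay": 0,"az": 16,"grip": 0.5},{"tx": -0.04,"ty": 0.066,"tz": 0.071,"ax": 0,"ay": 0,"az": 24,"grip": 0.5},{"tx": -0.061,"ty": 0.098,"tz": 0.071,"ax": 0,"ay": 0,"az": 32,"grip": 0.5},{"tx": -0.061,"ty": 0.098,"tz": 0.071,"ax": 0,"ay": 0,"az": 36.5,"grip": 0.5}]}}

```text
t: 23.85
tcp_pos: [0.5477, 0.147, 0.1824]
tcp_rot: [0.065, 0.704, -0.062, 0.704]
wrist_force: [0.3, -0.4, -0.0]
grip_width: 0.498
```

>>> {"fn": "drive_tool", "kwargs": {"steps": [{"tx": 0,"ty": 0,"tz": 0,"ax": 0,"ay": 0,"az": 0,"grip": 0.5},{"tx": 0,"ty": 0,"tz": 0,"ax": 0,"ay": 0,"az": 0,"grip": 0.5}]}}

```text
t: 24.05
tcp_pos: [0.5519, 0.1398, 0.1808]
tcp_rot: [0.07, 0.704, -0.07, 0.704]
wrist_force: [0.3, 0.3, 0.2]
grip_width: 0.496
```

```bash
python3 st.py; python3 - <<'E'
from h import *
im=bot.capture("wrist"); cv2.imwrite("pics/w7.png",im[:,:,::-1])
E
```

```text
t 24.05 tcp [0.5519 0.1398 0.1808] yawY 78.7 xdown [ 0.     0.001 -1.   ] j [ 0.49  0.62 -1.15  1.8   0.62  1.14  0.5 ] 
F [0.32 0.31 0.2 ] T [-0.031  0.006 -0.054] g 0.496
```

View pics/w7.png

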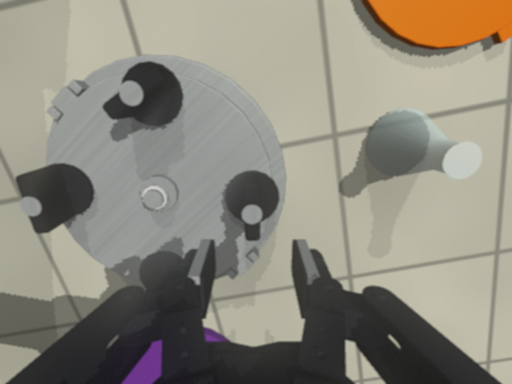

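>>> {"fn": "drive_tool", "kwargs": {"steps": [{"tx": 0,"ty": -0.002,"tz": -0.03,"ax": 0,"ay": 0,"az": 0,"grip": 0.5},{"tx": 0,"ty": -0.002,"tz": -0.06,"ax": 0,"ay": 0,"az": 0,"grip": 0.5},{"tx": 0,"ty": -0.002,"tz": -0.074,"ax": 0,"ay": 0,"az": 0,"grip": 0.5},{"tx": 0,"ty": -0.002,"tz": -0.074,"ax": 0,"ay": 0,"az": 0,"grip": 0.5},{"tx": 0,"ty": -0.002,"tz": -0.074,"ax": 0,"ay": 0,"az": 0,"grip": 0},{"tx": 0,"ty": -0.002,"tz": -0.074,"ax": 0,"ay": 0,"az": 0,"grip": 0},{"tx": 0,"ty": -0.002,"tz": -0.073,"ax": 0,"ay": 0,"az": 0,"grip": 0},{"tx": 0,"ty": -0.002,"tz": -0.073,"ax": 0,"ay": 0,"az": 0,"grip": 0}]}}

```text
t: 24.9
tcp_pos: [0.5524, 0.1386, 0.1086]
tcp_rot: [0.07, 0.703, -0.068, 0.705]
wrist_force: [2.1, 1.1, -2.1]
grip_width: 0.12
```

```bash
python3 st.py
```

```text
t 24.9 tcp [0.5524 0.1386 0.1086] yawY 78.8 xdown [ 0.002  0.002 -1.   ] j [ 0.44  0.69 -1.07  1.87  0.72  1.03  0.43] 
F [ 2.06  1.05 -2.1 ] T [ 0.42  -0.472  0.07 ] g 0.12
```

>>> {"fn": "drive_tool", "kwargs": {"steps": [{"tx": 0,"ty": 0,"tz": 0,"ax": 0,"ay": 0,"az": -4,"grip": 0},{"tx": 0,"ty": 0,"tz": 0,"ax": 0,"ay": 0,"az": -8,"grip": 0},{"tx": 0,"ty": 0,"tz": 0,"ax": 0,"ay": 0,"az": -12,"grip": 0},{"tx": 0,"ty": 0,"tz": 0,"ax": 0,"ay": 0,"az": -12,"grip": 0}]}}

```text
t: 25.3
tcp_pos: [0.5522, 0.138, 0.1085]
tcp_rot: [0.142, 0.692, -0.142, 0.694]
wrist_force: [1.9, 0.6, -0.9]
grip_width: 0.125
```

```bash
python3 st.py
```

```text
t 25.3 tcp [0.5522 0.138  0.1085] yawY 66.9 xdown [ 0.002 -0.    -1.   ] j [ 0.41  0.67 -1.03  1.87  0.68  1.    0.26] 
F [ 1.9   0.62 -0.88] T [-0.023 -0.412  0.422] g 0.125
```

>>> {"fn": "drive_tool", "kwargs": {"steps": [{"tx": 0,"ty": 0,"tz": 0,"ax": 0,"ay": 0,"az": -4,"grip": 0},{"tx": 0,"ty": 0,"tz": 0,"ax": 0,"ay": 0,"az": -8,"grip": 0},{"tx": 0,"ty": 0,"tz": 0,"ax": 0,"ay": 0,"az": -12,"grip": 0},{"tx": 0,"ty": 0,"tz": 0,"ax": 0,"ay": 0,"az": -16,"grip": 0},{"tx": 0,"ty": 0,"tz": 0,"ax": 0,"ay": 0,"az": -16,"grip": 0}]}}

```text
t: 25.8
tcp_pos: [0.5518, 0.1372, 0.1085]
tcp_rot: [0.236, 0.666, -0.237, 0.667]
wrist_force: [0.4, -2.5, 4.0]
grip_width: 0.129
```

```bash
python3 st.py
```

```text
t 25.8 tcp [0.5518 0.1372 0.1085] yawY 50.9 xdown [ 0.001 -0.002 -1.   ] j [ 0.38  0.63 -0.96  1.87  0.63  0.98  0.02] 
F [ 0.36 -2.5   4.01] T [-0.58   0.031  0.561] g 0.129
```

>>> {"fn": "drive_tool", "kwargs": {"steps": [{"tx": 0,"ty": 0,"tz": 0,"ax": 0,"ay": 0,"az": -4,"grip": 0},{"tx": 0,"ty": 0,"tz": 0,"ax": 0,"ay": 0,"az": -7,"grip": 0},{"tx": 0,"ty": 0,"tz": 0,"ax": 0,"ay": 0,"az": -7,"grip": 0}]}}

```text
t: 26.1
tcp_pos: [0.5515, 0.137, 0.1085]
tcp_rot: [0.276, 0.65, -0.277, 0.651]
wrist_force: [-1.4, -4.3, 6.3]
grip_width: 0.126
```

```bash
python3 st.py
```

```text
t 26.1 tcp [0.5515 0.137  0.1085] yawY 44.0 xdown [ 0.    -0.003 -1.   ] j [ 0.36  0.62 -0.93  1.87  0.61  0.96 -0.09] 
F [-1.39 -4.32  6.28] T [-0.963  0.279  0.636] g 0.126
```

>>> {"fn": "drive_tool", "kwargs": {"steps": [{"tx": 0,"ty": 0,"tz": 0,"ax": 0,"ay": 0,"az": 0,"grip": 0.5},{"tx": 0,"ty": 0,"tz": 0,"ax": 0,"ay": 0,"az": 0,"grip": 0.5},{"tx": 0,"ty": 0,"tz": 0.035,"ax": 0,"ay": 0,"az": 0,"grip": 0.5},{"tx": 0,"ty": 0,"tz": 0.065,"ax": 0,"ay": 0,"az": 8,"grip": 0.5},{"tx": -0.01,"ty": -0.045,"tz": 0.072,"ax": 0,"ay": 0,"az": 16,"grip": 0.5},{"tx": -0.02,"ty": -0.09,"tz": 0.072,"ax": 0,"ay": 0,"az": 24,"grip": 0.5},{"tx": -0.03,"ty": -0.13,"tz": 0.072,"ax": 0,"ay": 0,"az": 32,"grip": 0.5},{"tx": -0.037,"ty": -0.155,"tz": 0.072,"ax": 0,"ay": 0,"az": 38.5,"grip": 0.5}]}}

```text
t: 26.9
tcp_pos: [0.5136, -0.0203, 0.1792]
tcp_rot: [0.047, 0.706, -0.047, 0.705]
wrist_force: [0.6, 0.1, 0.6]
grip_width: 0.497
```

>>> {"fn": "drive_tool", "kwargs": {"steps": [{"tx": 0,"ty": 0,"tz": 0,"ax": 0,"ay": 0,"az": 0,"grip": 0.5},{"tx": 0,"ty": 0,"tz": 0,"ax": 0,"ay": 0,"az": 0,"grip": 0.5}]}}

```text
t: 27.1
tcp_pos: [0.5144, -0.0171, 0.1797]
tcp_rot: [0.049, 0.706, -0.048, 0.705]
wrist_force: [0.4, 1.1, -0.2]
grip_width: 0.499
```

```bash
python3 st.py; python3 - <<'E'
from h import *
im=bot.capture("wrist"); cv2.imwrite("pics/w8.png",im[:,:,::-1])
E
```

```text
t 27.1 tcp [ 0.5144 -0.0171  0.1797] yawY 82.2 xdown [-0.     0.002 -1.   ] j [ 0.87  0.56 -1.23  1.92  0.59  1.09  0.83] 
F [ 0.39  1.13 -0.2 ] T [ 0.043 -0.013 -0.039] g 0.499
```

View pics/w8.png

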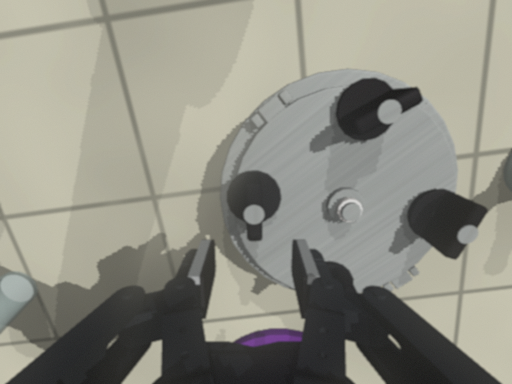

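D's disc is at (254,214), aligned with the jaws. I'll descend and grip.

>>> {"fn": "drive_tool", "kwargs": {"steps": [{"tx": 0,"ty": -0.001,"tz": -0.03,"ax": 0,"ay": 0,"az": 0,"grip": 0.5},{"tx": 0,"ty": -0.001,"tz": -0.06,"ax": 0,"ay": 0,"az": 0,"grip": 0.5},{"tx": 0,"ty": -0.001,"tz": -0.074,"ax": 0,"ay": 0,"az": 0,"grip": 0.5},{"tx": 0,"ty": -0.001,"tz": -0.074,"ax": 0,"ay": 0,"az": 0,"grip": 0.5},{"tx": 0,"ty": -0.001,"tz": -0.074,"ax": 0,"ay": 0,"az": 0,"grip": 0},{"tx": 0,"ty": -0.001,"tz": -0.074,"ax": 0,"ay": 0,"az": 0,"grip": 0},{"tx": 0,"ty": -0.001,"tz": -0.073,"ax": 0,"ay": 0,"az": 0,"grip": 0},{"tx": 0,"ty": -0.001,"tz": -0.073,"ax": 0,"ay": 0,"az": 0,"grip": 0}]}}

```text
t: 27.95
tcp_pos: [0.5156, -0.017, 0.1076]
tcp_rot: [0.048, 0.704, -0.046, 0.707]
wrist_force: [3.1, 3.7, -3.4]
grip_width: 0.124
```

```bash
python3 st.py
```

```text
t 27.95 tcp [ 0.5156 -0.017   0.1076] yawY 82.3 xdown [ 0.003  0.002 -1.   ] j [ 0.79  0.64 -1.13  1.99  0.71  0.97  0.74] 
F [ 3.13  3.66 -3.35] T [ 0.761 -0.687  0.063] g 0.124
```

>>> {"fn": "drive_tool", "kwargs": {"steps": [{"tx": 0,"ty": 0,"tz": 0,"ax": 0,"ay": 0,"az": -4,"grip": 0},{"tx": 0,"ty": 0,"tz": 0,"ax": 0,"ay": 0,"az": -8,"grip": 0},{"tx": 0,"ty": 0,"tz": 0,"ax": 0,"ay": 0,"az": -12,"grip": 0},{"tx": 0,"ty": 0,"tz": 0,"ax": 0,"ay": 0,"az": -12,"grip": 0}]}}

```text
t: 28.35
tcp_pos: [0.5153, -0.0178, 0.1075]
tcp_rot: [0.121, 0.696, -0.12, 0.698]
wrist_force: [2.2, 2.3, -1.1]
grip_width: 0.126
```

```bash
python3 st.py
```

```text
t 28.35 tcp [ 0.5153 -0.0178  0.1075] yawY 70.4 xdown [ 0.002 -0.    -1.   ] j [ 0.76  0.61 -1.08  1.99  0.67  0.95  0.57] 
F [ 2.22  2.29 -1.13] T [ 0.391 -0.645  0.436] g 0.126
```

>>> {"fn": "drive_tool", "kwargs": {"steps": [{"tx": 0,"ty": 0,"tz": 0,"ax": 0,"ay": 0,"az": -4,"grip": 0},{"tx": 0,"ty": 0,"tz": 0,"ax": 0,"ay": 0,"az": -8,"grip": 0},{"tx": 0,"ty": 0,"tz": 0,"ax": 0,"ay": 0,"az": -12,"grip": 0},{"tx": 0,"ty": 0,"tz": 0,"ax": 0,"ay": 0,"az": -16,"grip": 0},{"tx": 0,"ty": 0,"tz": 0,"ax": 0,"ay": 0,"az": -16,"grip": 0}]}}

```text
t: 28.85
tcp_pos: [0.5149, -0.0187, 0.1075]
tcp_rot: [0.215, 0.673, -0.217, 0.674]
wrist_force: [1.7, -0.6, 2.3]
grip_width: 0.125
```

```bash
python3 st.py
```

```text
t 28.85 tcp [ 0.5149 -0.0187  0.1075] yawY 54.4 xdown [ 0.001 -0.002 -1.   ] j [ 0.72  0.57 -1.01  1.99  0.62  0.92  0.33] 
F [ 1.74 -0.6   2.34] T [-0.206 -0.202  0.541] g 0.125
```

>>> {"fn": "drive_tool", "kwargs": {"steps": [{"tx": 0,"ty": 0,"tz": 0,"ax": 0,"ay": 0,"az": -4,"grip": 0},{"tx": 0,"ty": 0,"tz": 0,"ax": 0,"ay": 0,"az": -7,"grip": 0},{"tx": 0,"ty": 0,"tz": 0,"ax": 0,"ay": 0,"az": -7,"grip": 0}]}}

```text
t: 29.15
tcp_pos: [0.5145, -0.0191, 0.1074]
tcp_rot: [0.256, 0.659, -0.257, 0.659]
wrist_force: [-1.4, -2.3, 5.2]
grip_width: 0.125
```

```bash
python3 st.py
```

```text
t 29.15 tcp [ 0.5145 -0.0191  0.1074] yawY 47.5 xdown [-0.    -0.003 -1.   ] j [ 0.71  0.56 -0.98  1.99  0.6   0.91  0.23] 
F [-1.45 -2.29  5.23] T [-0.546  0.128  0.618] g 0.125
```

>>> {"fn": "drive_tool", "kwargs": {"steps": [{"tx": 0,"ty": 0,"tz": 0,"ax": 0,"ay": 0,"az": 0,"grip": 0.5},{"tx": 0,"ty": 0,"tz": 0,"ax": 0,"ay": 0,"az": 0,"grip": 0.5},{"tx": 0,"ty": 0,"tz": 0.035,"ax": 0,"ay": 0,"az": 0,"grip": 0.5},{"tx": 0,"ty": 0,"tz": 0.07,"ax": 0,"ay": 0,"az": 0,"grip": 0.5},{"tx": 0.01,"ty": 0.02,"tz": 0.11,"ax": 0,"ay": 0,"az": 0,"grip": 0.5},{"tx": 0.02,"ty": 0.05,"tz": 0.15,"ax": 0,"ay": 0,"az": 0,"grip": 0.5},{"tx": 0.02,"ty": 0.07,"tz": 0.19,"ax": 0,"ay": 0,"az": 0,"grip": 0.5},{"tx": 0.02,"ty": 0.07,"tz": 0.19,"ax": 0,"ay": 0,"az": 0,"grip": 0.5}]}}

```text
t: 29.95
tcp_pos: [0.5364, 0.0575, 0.3025]
tcp_rot: [0.258, 0.657, -0.253, 0.662]
wrist_force: [0.5, 0.4, 0.2]
grip_width: 0.497
```

```bash
python3 st.py; python3 - <<'E'
from h import *
a=bot.capture("wrist"); b=bot.capture("scene")
cv2.imwrite("pics/end.png",cv2.resize(np.hstack([a,b])[:,:,::-1],(800,300)))
E
```

```text
t 29.95 tcp [0.5364 0.0575 0.3025] yawY 47.6 xdown [ 0.01   0.004 -1.   ] j [ 0.7   0.39 -1.15  1.72  0.37  1.26  0.3 ] 
F [0.52 0.37 0.19] T [ 0.028 -0.011 -0.036] g 0.497
```

View pics/end.png

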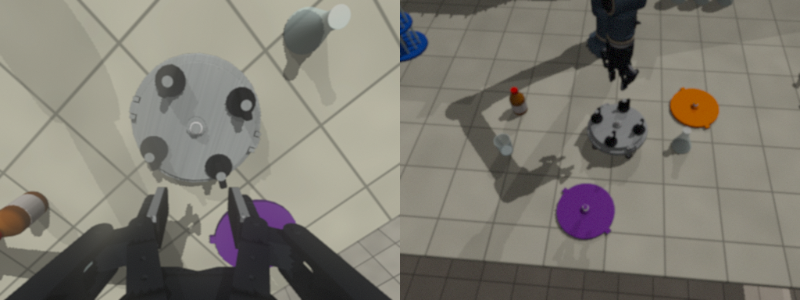

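The picture shows all four knobs released, the cover flat and centred, and the flask, bottle and beaker upright in their places.

```bash
python3 -c "
from rig import bot
print(bot.close_job())"; python3 st.py
```

```text
the job is handed in; nothing more can be done
None
the job is handed in; nothing more can be done
```

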